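Dry-store the metal specimens

ROBOT

A 6-joint arm with a two-finger parallel gripper is mounted at the origin on the work surface. World frame = base frame: x ahead of the robot, y to its left, z up, the work surface at z = 0. Lengths are in mm, angles in rad, forces in N, time in s.
With the tool pointing down it reaches from about 350 to 975 mm from the base axis. Payload 7.1 kg.
Tool frame: the origin (TCP) lies on the mounting face of the last link; the fingertips stand 182 mm ahead of it and the grasp point (between the pads) lies 163 mm ahead of it; z points along the fingers, y is the direction in which the jaws open and shut (so a half turn about z gives the same grasp; the last joint's range is limited). The gripper opens to 88 mm and grips with 3 to 60 N. Pads are 20 mm wide; open, the fingers measure 115 mm over their backs; the gripper's body (75 mm by 178 mm) begins 61 mm behind the grasp point.
Start: joints at [-1.154, 0.423, 1.63, -0, 1.089, -0.019], TCP at [263.85, -566.559, 404.675] pointing down, gripper open.
Joint ranges: [-3, 3], [-0.9, 2.11], [0.09, 2.58], [-1.31, 4.45], [0.11, 2.69], [-2.54, 2.54]. Speed limits (rad/s): [2.39, 2.39, 3.01, 3.14, 3.14, 3.14].

INTERFACE

Orientations are given as a rotation vector (axis times angle).
In Python, from workcell import ctrl, optics, nets gives the robot as it stands.
- The arm moves only by the tool send_rows, never from a script. Its argument "rows" is a list of rows, each an object with "offset": the shift along the tool's x, y, z in m, a list of three; "twist": the turn, a rotation vector about the tool's x, y, z in degrees, a list of three. A call has exactly 5 rows; each row shifts and turns the pose as measured when the row begins, along the tool's axes as they then stand; what a row does not reach is not made up. A row lasts 1/12 s, in which the tool goes at most 41.7 mm and 7.16 degrees, less where a joint would pass 70% of its speed; a pose out of reach is approached as far as the arm can. A call is refused whole if a number of a shift passes 0.0417 or a number of a turn 7.16, either way. A call with a gripper value outside its range is refused whole. "gripper" is the finger opening in m, from 0 to 0.0878, set as the call begins (left out, the last holds). The fingers move at their own pace and stop on an object; the grip force is fixed at half the most. Time passes only in rows, so rows that do not move let the fingers close, or fill a call up. It gives the time, the measured TCP pose, the force and the opening at its end, in the units of the state.
- ctrl.get_obs(): the state, without advancing time (a new reading comes with each control period).
- optics.get_image(name): name is "scene" or "top"; returns (picture, depth): 480x640x3 uint8, blue, green, red; 480x640 float32, mm along the optical axis (not along the pixel's ray), 0 where there is no reading.
- optics.camera_info(name): a dict with "K" (3x3 intrinsics, pixels), "pose" (4x4, takes a point from camera to world coordinates). Camera axes: x right, y down, z forward; pixel columns grow to the right and rows downward; lengths in mm; the calibration is good to about 2 mm. A picture is of the moment at which its call begins. camera_info takes no time and is no camera call.
- ctrl.close_job(): hands the job in, once; it reports no verdict.
Trained networks look in the newest picture that a camera, given by its name, has taken for a name from the list of things; names that differ only in an ending like _2 or _b are one class to them, and where a whole thing is asked for, a point or a joint stands for the part that bears it (a point fixed in the world has none). Each returns a list of dicts, best first, with "conf" (0 to 1); they miss things now and then, are a little off and sometimes report something else, mostly with a low value. They report only what shows in the picture. A call takes as long as a camera call.
- nets.spot_in(camera, label): "extent" ([left, top, right, bottom] in pixels, round what is visible of it).
- nets.spot_point(camera, label): "position" ([column, row] in pixels: a listed point, or the origin of a listed thing).
The state is a dict: "t": time; "qpos": joint angles; "qvel": joint speeds; "joint_torque": joint torques, N m; "ee_pos": TCP position; "orientation": TCP orientation; "ft_force": force on the tool from outside, world axes, zero at the start; "moment": the same for the moment, N m; "width": finger opening in mm.
Only numpy, scipy, OpenCV 4.12 (cv2) and the standard library are available. Lean on these libraries where they do the work, as an engineer would, in place of code of your own. Each camera call takes 0.05 s, during which the arm holds its last target. There are 200 camera calls.

TASK

Put the cut T-section metal specimens into dry storage: pull the cabinet's drawer open by its handle, lift out the used drying cartridge and lay it flat in the steel tray, and stand every T-section specimen on the bench upright on its foot on the drawer floor. Push the drawer fully home, and only then pull the sprung purge knob on top of the cabinet straight up to its stop, keep it there for three seconds to flush the cabinet, and let it go down again. Leave everything else on the bench alone, the plain metal block included.

Things in the scene. Friction and masses are not known exactly. Their poses are not given: they have to be found in the camera images.
- drawer (a joint): opening of the drawer in m: 0 fully home, 0.165 fully open at its stop; slides with about 1.5 N of friction and stays where it is left
- drawer_handle (a point): middle of the drawer's steel bar handle: a horizontal bar 12 mm thick and 110 mm long, its axis 45 mm in front of the grey drawer front (39 mm clear behind it), 69 mm above the bench; the white cabinet's top is 26 mm above the bar's axis. Moves with the drawer. x points into the cabinet (the drawer opens along -x), y runs along the bar, z up
- drawer_floor (a point): centre of the drawer's inner floor, 20 mm above the bench, moves with the drawer; axes as for the handle, whose axis is 162 mm along -x. Inside: 194 mm along x, 250 mm along y, no dividers, walls 54 mm above the floor (drawer front 74 mm); things up to 58 mm high pass under the cabinet's top. At 0.165 open, the floor from x = -0.097 to +0.062 lies clear in front of the cabinet
- cabinet: white low cabinet fixed on the bench, 95 mm high, 290 mm wide (y), its body 236 mm deep (x from -0.111 to 0.125); origin on the bench; x points from its front into it, the same as for the handle
- purge_knob (a joint): lift of the sprung purge knob in m: 0 down at rest, 0.030 up at its stop; the spring pulls it down with about 3.6 N at rest and 7.2 N at the stop, and takes it back when it is let go
- purge_grip (a point): a point on the axis of the purge knob, 14 mm below its top: an upright black cylinder 36 mm in diameter and 32 mm high on a thin stem, over a dark valve body 48 mm in diameter on top of the cabinet; this point is 145 mm above the bench with the knob down, the underside of the black knob 18 mm lower; pulls straight up
- cartridge_mid (a point): used drying cartridge, starts lying in the closed drawer: a white plastic perforated box 80 x 56 x 18 mm with an upright rib on top, 12 mm thick and 60 mm long, that reaches 55 mm above the underside; 0.15 kg. This point is 27.5 mm above its underside; x runs along the 80 mm length and along the rib, z up. Grasped across the rib
- tray_in (a point): centre of the inner floor of the open steel tray, fixed on the bench, 4 mm above it; inside 122 mm (x) by 102 mm (y), walls 4 mm thick, 30 mm above the bench
- tee0_mid (a point): Specimen, a cut length of dark metal T-section standing on its foot: foot 76 x 44 mm, 12 mm thick; web 12 mm thick, upright along the middle of the foot over its 76 mm; 55 mm high overall, 0.15 to 0.3 kg. This point is its centre, 27.5 mm above its underside; x runs along the 76 mm length, z up out of the web. Best grasped across the web. None from the start if this one is absent
- tee1_mid (a point): Specimen, a cut length of dark metal T-section standing on its foot: foot 76 x 44 mm, 12 mm thick; web 12 mm thick, upright along the middle of the foot over its 76 mm; 55 mm high overall, 0.15 to 0.3 kg. This point is its centre, 27.5 mm above its underside; x runs along the 76 mm length, z up out of the web. Best grasped across the web. None from the start if this one is absent
- tee2_mid (a point): Specimen, a cut length of dark metal T-section standing on its foot: foot 76 x 44 mm, 12 mm thick; web 12 mm thick, upright along the middle of the foot over its 76 mm; 55 mm high overall, 0.15 to 0.3 kg. This point is its centre, 27.5 mm above its underside; x runs along the 76 mm length, z up out of the web. Best grasped across the web. None from the start if this one is absent
- tee3_mid (a point): Specimen, a cut length of dark metal T-section standing on its foot: foot 76 x 44 mm, 12 mm thick; web 12 mm thick, upright along the middle of the foot over its 76 mm; 55 mm high overall, 0.15 to 0.3 kg. This point is its centre, 27.5 mm above its underside; x runs along the 76 mm length, z up out of the web. Best grasped across the web. None from the start if this one is absent
- block: plain solid block of the same dark metal, 70 x 46 x 26 mm that stands among the specimens, to be left alone; origin at the centre of its underside
- pot: white lidded pot 60 mm in diameter, 70 mm high, leave alone; origin under its centre
- jar: amber jar 64 mm in diameter, 80 mm high, leave alone; origin under its centre
- brush: brush 150 mm long lying on the bench, leave alone; its length is along x
- dish: shallow glass dish 90 mm in diameter, leave alone; origin under its centre

How it is judged:
By the outcome, as a careful person would: the job done as asked, in the order asked, and still so for the second after the job is handed in, with the robot touching nothing.
Of tee0, tee1, tee2, tee3 only 2 to 4 are there at a start; the rules pass over those that are not, and their reading is None.
At some moment in a run one of tee0, tee1, tee2, tee3 may be knocked a few centimetres aside while the robot is not near it.
It also fails if it takes over 210 s, if anything falls off the work surface, if the arm or the gripper's body presses on something with over 40 N, if the wrist force passes 120 N, or if a joint passes its speed limit or range.

## Working session

There is one attempt and no reset: what is moved stays moved. The work goes in short steps, Python scripts to look and compute and a tool call to move; the robot and the scene stay as the last step left them, time stands still between calls to the robot, and variables do not carry over. Pictures are saved under pics/ and viewed, about 12 in all and at most 16, crops included, and the job is handed in when it is done.

Besides the shell and the picture viewer there is one more tool, called after "Emit:" as name([rows], argument=value, ...), one row to a line, values as JSON. send_rows: Moves the arm, as the interface text tells. Its arguments: {"type":"object","properties":{"rows":{"type":"array"},"gripper":{"type":"number"}},"required":["rows"]}

```bash
ls; mkdir -p pics; cat > h.py <<'E'
import numpy as np, cv2
from scipy.spatial.transform import Rotation as R
from workcell import ctrl, optics, nets
def snap(cam,name=None):
    im,d=optics.get_image(cam)
    if name: cv2.imwrite('pics/'+name,im)
    return im,d
def world(cam,u,v,z):
    "pixel array, depth array -> world"
    i=optics.camera_info(cam);K=np.array(i['K']);T=np.array(i['pose'])
    p=np.stack([(u-K[0,2])/K[0,0]*z,(v-K[1,2])/K[1,1]*z,z],-1)
    return p@T[:3,:3].T+T[:3,3]
def onplane(cam,u,v,h):
    a=world(cam,np.float64(u),np.float64(v),np.float64(1.));c=np.array(optics.camera_info(cam)['pose'])[:3,3]
    return c+(a-c)*(h-c[2])/(a[2]-c[2])
def cloud(cam,d):
    v,u=np.mgrid[:480,:640]
    return world(cam,u,v,d.astype(float))
E
python3 - <<'E'
from h import *
o=ctrl.get_obs();print({k:np.round(v,3) for k,v in o.items()})
print(R.from_rotvec(o['orientation']).as_matrix().round(3))
for c in('scene','top'):
    i=optics.camera_info(c);print(c,np.round(i['K'],1).tolist(),np.round(i['pose'],3).tolist())
    im,d=snap(c,c+'0.png')
    H={'drawer_handle':69,'purge_grip':145,'tray_in':4,'tee0_mid':27.5,'block':0,'cabinet':0,'pot':0,'jar':0,'brush':0,'dish':0}
    for l,h in H.items():
        for r in nets.spot_point(c,l)[:5]:
            u,v=r['position'];print(l,round(r['conf'],2),np.round([u,v]),onplane(c,u,v,h).round(0)[:2])
E
```

```text
pics
{'t': np.float64(0.0), 'qpos': array([-1.154,  0.424,  1.631, -0.   ,  1.089, -0.019]), 'qvel': array([-0.002,  0.   , -0.001,  0.001,  0.   , -0.   ]), 'joint_torque': array([ 1.0000e-03, -5.4462e+01, -2.7367e+01,  6.4000e-02,  2.3000e-02,
       -0.0000e+00]), 'ee_pos': array([ 263.715, -566.334,  403.923]), 'orientation': array([-3.066e+00, -6.790e-01,  1.000e-03]), 'ft_force': array([-0.279,  0.607, -0.364]), 'moment': array([-0.031, -0.058,  0.009]), 'width': np.float64(87.631)}
[[ 0.907  0.422 -0.001]
 [ 0.422 -0.907  0.001]
 [-0.    -0.001 -1.   ]]
scene [[442.9, 0.0, 320.9], [0.0, 442.9, 238.2], [0.0, 0.0, 1.0]] [[0.136, 0.626, -0.768, 1343.294], [0.99, -0.071, 0.118, -105.108], [0.02, -0.777, -0.63, 744.267], [0.0, 0.0, 0.0, 1.0]]
drawer_handle 0.91 [202. 263.] [ 579. -255.]
drawer_handle 0.36 [452. 321.] [808. 244.]
purge_grip 0.79 [129. 231.] [ 541. -402.]
tray_in 0.63 [343. 292.] [643.  58.]
tee0_mid 0.68 [482. 234.] [499. 455.]
block 0.66 [405. 228.] [416. 272.]
cabinet 0.81 [128. 295.] [ 589. -430.]
pot 0.79 [454. 322.] [755. 285.]
jar 0.94 [286. 338.] [756. -82.]
brush 0.86 [318. 238.] [435.  27.]
brush 0.48 [401. 228.] [415. 261.]
dish 0.82 [442. 214.] [365. 399.]
top [[538.3, 0.0, 323.7], [0.0, 538.3, 234.6], [0.0, 0.0, 1.0]] [[-0.013, -0.995, 0.1, 416.367], [-1.0, 0.013, 0.001, 7.476], [-0.002, -0.1, -0.995, 1487.164], [0.0, 0.0, 0.0, 1.0]]
drawer_handle 0.83 [422. 228.] [ 572. -252.]
purge_grip 0.51 [422. 228.] [ 565. -239.]
tray_in 0.65 [308. 204.] [651.  50.]
tee0_mid 0.56 [164. 259.] [501. 444.]
tee0_mid 0.48 [232. 295.] [401. 258.]
block 0.91 [233. 297.] [396. 260.]
block 0.16 [320. 282.] [435.  21.]
cabinet 0.83 [478. 220.] [ 601. -421.]
pot 0.62 [228. 169.] [755. 275.]
jar 0.86 [357. 166.] [756. -89.]
brush 0.6 [323. 279.] [442.  12.]
dish 0.56 [188. 305.] [377. 384.]
```

View pics/scene0.png

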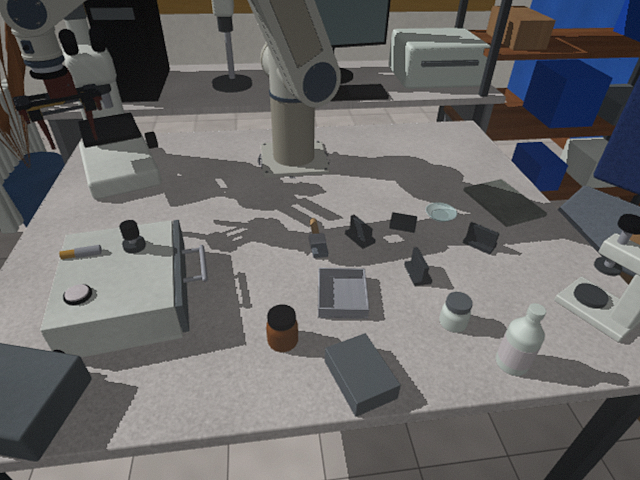

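View pics/top0.png

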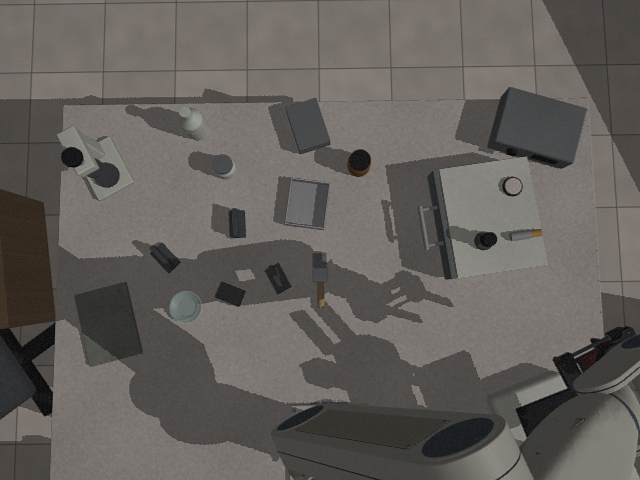

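The scene shows the cabinet on the left, with its handle at about (202,263) and knob at (130,232). There are three tees at about (360,232), (418,268) and (481,237), the block at (403,222), and the tray at (343,292). The top view agrees. Next I'll measure from depth.

```bash
cat >> h.py <<'E'
def rect(P):
    c,s,a=cv2.minAreaRect(P[:,:2].astype(np.float32)); a=np.deg2rad(a)
    if s[0]<s[1]: s=s[::-1];a+=np.pi/2
    return np.round(c,1),np.round(s,1),round(np.rad2deg((a+np.pi/2)%np.pi-np.pi/2),1)
def tees(d):
    "webs in the top view: blobs, rect of pts above 40"
    C=cloud('top',d);z=C[...,2]
    m=((z>14)&(z<200)&(d>0)&(C[...,0]>250)&(C[...,0]<900)&(C[...,1]>-560)&(C[...,1]<620)).astype(np.uint8)
    n,L,st,ct=cv2.connectedComponentsWithStats(m)
    for k in range(1,n):
        if st[k,4]<40: continue
        P=C[L==k]; zt=np.percentile(P[:,2],97); T=P[P[:,2]>zt-10]
        print(ct[k].round(),st[k,4],'ztop',zt.round(1),'all',*rect(P),'top',*rect(T),'mean',T.mean(0).round(1))
E
python3 - <<'E'
from h import *
im,d=snap('top'); tees(d)
C=cloud('top',d)
def reg(u0,v0,u1,v1,z0,z1):
    P=C[v0:v1,u0:u1].reshape(-1,3);P=P[(P[:,2]>z0)&(P[:,2]<z1)];return P
for n,a in dict(handle=(412,195,430,255,55,85),knob=(468,225,500,255,135,175),cabtop=(425,150,560,285,85,105),tray=(280,170,335,235,20,40)).items():
    P=reg(*a);print(n,len(P),rect(P),P.mean(0).round(1))
im,d=snap('scene');C=cloud('scene',d)
for n,a in dict(handle=(185,240,212,285,60,80),knob=(112,215,150,255,135,175),tray=(310,260,375,325,25,40),t1=(340,210,378,250,42,60),t2=(400,245,435,285,42,60),t3=(460,220,502,252,42,60)).items():
    P=reg(*a);print(n,len(P),rect(P),P.mean(0).round(1))
E
```

```text
[193. 122.] 720 ztop 161.0 all [864. 356.] [63.8 55.1] -56.1 top [868.3 359.4] [27.4 26.9] -17.9 mean [868.  358.9 158.4]
[489. 205.] 13477 ztop 110.2 all [ 668.8 -400.3] [462.3 319.2] -0.0 top [ 598.1 -421.6] [285.5 248.6] 7.6 mean [ 586.1 -452.7  116.1]
[308. 130.] 1219 ztop 49.2 all [858.5  46.9] [111.5  89.9] 17.2 top [858.5  46.8] [111.4  89.9] 17.1 mean [852.4  47.   44.1]
[103. 166.] 1783 ztop 183.4 all [761.7 611.5] [150.5  95.1] 28.8 top [757.5 597.8] [102.4  44. ] 0.3 mean [747.6 601.1 180.2]
[359. 162.] 505 ztop 84.6 all [755.7 -88.5] [59.8 59.3] 24.7 top [759.1 -90.9] [55.1 53.3] -0.2 mean [758.  -90.2  79.4]
[224. 166.] 447 ztop 73.2 all [752.9 278.5] [57.6 56.1] -5.1 top [754.3 279.8] [52.3 50.6] 29.1 mean [754.2 280.1  68.7]
[306. 202.] 322 ztop 33.6 all [650.7  53.2] [131.2 110.4] -7.9 top [650.6  53.3] [131.1 110.4] -8.1 mean [652.1  54.1  28.5]
[235. 223.] 213 ztop 59.3 all [597.3 247.6] [75.2 37.7] -6.5 top [598.6 248.6] [74.3 12.2] 0.1 mean [599.  248.9  54. ]
[162. 257.] 227 ztop 58.6 all [505.3 448.3] [75.9 33.1] 56.4 top [507.6 447.6] [76.6 12.5] 43.3 mean [508
[... 1483 characters left out ...]
6.2]), np.float64(7.6)) [ 597.6 -420.2   94.2]
tray 290 (array([650.7,  53.2]), array([131.2, 110.4]), np.float64(-7.8)) [651.3  54.7  27.7]
handle 336 (array([ 580.5, -269.9]), array([120.4,  45.9]), np.float64(5.5)) [ 584.4 -263.    72.6]
knob 275 (array([ 537.5, -403.7]), array([35.1, 34.5]), np.float64(47.5)) [ 542.8 -401.   152.4]
tray 403 (array([653. ,  52.4]), array([133.5, 109.2]), np.float64(-7.9)) [656.9  50.6  28.7]
t1 170 (array([450. , 135.5]), array([78. , 15.1]), np.float64(27.5)) [452.3 135.3  51.2]
t2 178 (array([600.7, 247.7]), array([80.4, 13.3]), np.float64(2.2)) [604.3 246.4  51.9]
t3 204 (array([510.9, 445.6]), array([76.3, 17.5]), np.float64(42.4)) [512.7 445.4  50.6]
```

Three tees are present; there is no fourth. The poses agree between the cameras to about 3 mm. The cabinet yaw is about 7.5°, and the drawer opens along (-0.131, 0.991). First I'll move over the handle.

Emit:
send_rows([
  {"offset":[0.0277,-0.0102,0],"twist":[0,0,0]},
  {"offset":[0.0277,-0.0102,0],"twist":[0,0,0]},
  {"offset":[0.0277,-0.0102,0],"twist":[0,0,0]},
  {"offset":[0.0277,-0.0102,0],"twist":[0,0,0]},
  {"offset":[0.0277,-0.0102,0],"twist":[0,0,0]},
], gripper=0.05)

```text
t: 1.62
ee_pos: [367.6, -462.6, 404.5]
orientation: [3.068, 0.665, -0.001]
ft_force: [-0.2, -0.0, 0.7]
width: 57.9
```

Emit:
send_rows([
  {"offset":[0.0277,-0.0102,0],"twist":[0,0,0]},
  {"offset":[0.0277,-0.0102,0],"twist":[0,0,0]},
  {"offset":[0.0277,-0.0102,0],"twist":[0,0,0]},
  {"offset":[0.0277,-0.0102,0],"twist":[0,0,0]},
  {"offset":[0.0277,-0.0102,0],"twist":[0,0,0]},
])

```text
t: 2.03
ee_pos: [476.9, -353.3, 404.9]
orientation: [3.067, 0.663, 0.0]
ft_force: [1.2, -0.9, -0.3]
width: 49.9
```

Emit:
send_rows([
  {"offset":[0,0,0.01],"twist":[0,0,3.5]},
  {"offset":[0,0,0.01],"twist":[0,0,3.5]},
  {"offset":[0,0,0.01],"twist":[0,0,3.5]},
  {"offset":[0,0,0.01],"twist":[0,0,3.5]},
  {"offset":[0,0,0],"twist":[0,0,3.5]},
])

```text
t: 2.45
ee_pos: [482.7, -347.6, 364.8]
orientation: [3.131, 0.185, 0.007]
ft_force: [-0.2, 0.0, -0.3]
width: 50.0
```

```bash
cat > go.py <<'E'
import sys; from h import *
# go.py x y z yaw : total shift in present tool axes (mm), shift at final yaw, twist z deg
x,y,z,yaw=map(float,sys.argv[1:5]); o=ctrl.get_obs(); M=R.from_rotvec(o['orientation']); m=M.as_matrix()
d=np.array([x,y,z])-o['ee_pos']; cy=np.rad2deg(np.arctan2(m[1,0],m[0,0])); tw=-((yaw-cy+180)%360-180)
F=m@R.from_rotvec([0,0,np.deg2rad(tw)]).as_matrix()
print('t',o['t'].round(2),'pos',o['ee_pos'].round(1),'yaw',cy.round(1),'q6',o['qpos'][5].round(2),'tilt',m[:2,2].round(3),'w',o['width'].round(1),'F',o['ft_force'].round(1))
print('d now',(m.T@d).round(1),'d final',(F.T@d).round(1),'twist',round(tw,1))
E
python3 go.py 576 -253 300 7.5
```

```text
Traceback (most recent call last):
  File "go.py", line 6, in <module>
    print('t',o['t'].round(2),'pos',o['ee_pos'].round(1),'yaw',cy.round(1),'q6',o['qpos'][5].round(2),'tilt',m[:2,2].round(3),'w',o['width'].round(1),'F',o['ft_force'].round(1))
              ^^^^^^^^^^^^
AttributeError: 'float' object has no attribute 'round'
```

```bash
sed -i "s/o\['t'\].round(2)/round(float(o['t']),2)/; s/o\['width'\].round(1)/round(float(o['width']),1)/; s/o\['qpos'\]\[5\].round(2)/round(float(o['qpos'][5]),2)/" go.py; python3 go.py 576 -253 300 7.5
```

```text
t 2.45 pos [ 482.7 -347.6  364.8] yaw 6.7 q6 0.81 tilt [ 0.005 -0.005] w 50.0 F [-0.2  0.  -0.3]
d now [103.5 -83.3  64.8] d final [104.6 -81.9  64.8] twist -0.8
```

Emit:
send_rows([
  {"offset":[0.025,-0.02,0],"twist":[0,0,-0.4]},
  {"offset":[0.025,-0.02,0],"twist":[0,0,-0.4]},
  {"offset":[0.025,-0.02,0],"twist":[0,0,0]},
  {"offset":[0.018,-0.014,0],"twist":[0,0,0]},
  {"offset":[0.008,-0.007,0],"twist":[0,0,0]},
])

```text
t: 2.87
ee_pos: [574.6, -253.7, 363.6]
orientation: [3.131, 0.192, 0.005]
ft_force: [-0.2, -0.5, -0.0]
width: 49.9
```

Emit:
send_rows([
  {"offset":[0,0,0.015],"twist":[0,0,0]},
  {"offset":[0,0,0.015],"twist":[0,0,0]},
  {"offset":[0,0,0.015],"twist":[0,0,0]},
  {"offset":[0,0,0.012],"twist":[0,0,0]},
  {"offset":[0,0,0.007],"twist":[0,0,0]},
])

```text
t: 3.28
ee_pos: [577.6, -252.3, 299.8]
orientation: [3.127, 0.2, 0.013]
ft_force: [-0.9, 0.2, 0.1]
width: 49.7
```

```bash
python3 go.py 576 -253 232 7.5; python3 - <<'E'
from h import *
im,d=snap('scene');cv2.imwrite('pics/s1.png',cv2.resize(im[130:380,60:380],(800,625))[:600])
for c in('scene','top'):
    if c=='top': snap('top')
    for r in nets.spot_point(c,'drawer_handle')[:2]: print(c,r,onplane(c,*r['position'],69).round(1))
E
```

```text
t 3.28 pos [ 577.6 -252.3  299.8] yaw 7.3 q6 1.02 tilt [ 0.009 -0.007] w 49.7 F [-0.9  0.2  0.1]
d now [-2.2 -0.  67.8] d final [-2.2 -0.1 67.8] twist -0.2
scene {'position': [201.6, 262.4], 'conf': 0.96} [ 575.4 -256.9   69. ]
```

View pics/s1.png

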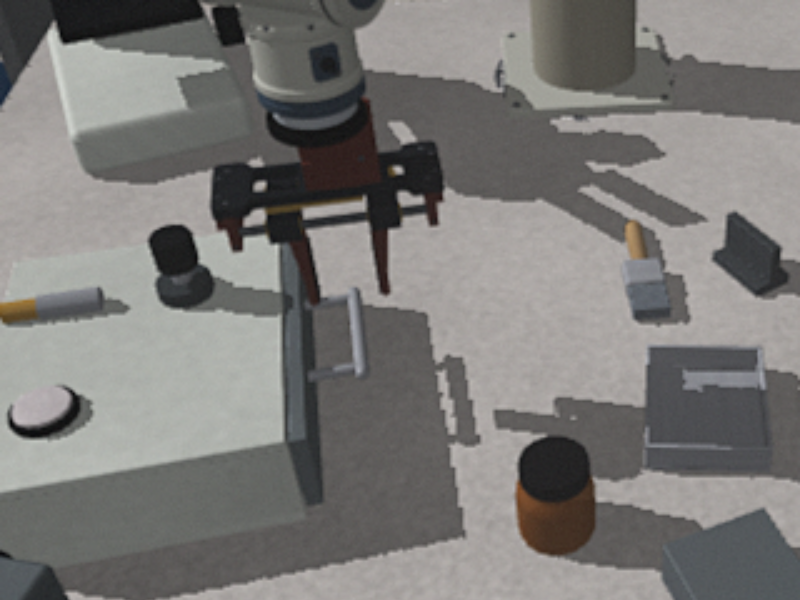

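The fingers hang either side of the bar (bar at about (355,330) in the crop), so I'll descend and grip.

Emit:
send_rows([
  {"offset":[0,0,0.015],"twist":[0,0,0]},
  {"offset":[0,0,0.015],"twist":[0,0,0]},
  {"offset":[-0.001,0,0.015],"twist":[0,0,0]},
  {"offset":[0,0,0.012],"twist":[0,0,0]},
  {"offset":[0,0,0.009],"twist":[0,0,0]},
])

```text
t: 3.9
ee_pos: [580.8, -255.8, 241.1]
orientation: [3.12, 0.197, 0.035]
ft_force: [0.2, 0.1, 0.0]
width: 50.0
```

Emit:
send_rows([
  {"offset":[0,0,0],"twist":[0,0,0]},
  {"offset":[0,0,0],"twist":[0,0,0]},
  {"offset":[0,0,0],"twist":[0,0,0]},
  {"offset":[0,0,0],"twist":[0,0,0]},
  {"offset":[0,0,0],"twist":[0,0,0]},
], gripper=0.004)

```text
t: 4.32
ee_pos: [581.2, -256.1, 241.6]
orientation: [3.12, 0.196, 0.035]
ft_force: [-0.1, 1.5, -1.5]
width: 20.0
```

Emit:
send_rows([
  {"offset":[0,0,0],"twist":[0,0,0]},
  {"offset":[0,0,0],"twist":[0,0,0]},
  {"offset":[0,0,0],"twist":[0,0,0]},
  {"offset":[0,0,0],"twist":[0,0,0]},
  {"offset":[0,0,0],"twist":[0,0,0]},
])

```text
t: 4.73
ee_pos: [580.9, -253.2, 241.6]
orientation: [3.125, 0.196, 0.034]
ft_force: [0.1, 0.6, -2.7]
width: 11.2
```

Gripped (width 11 mm). Now I'll pull along -tool y.

Emit:
send_rows([
  {"offset":[0,-0.008,0],"twist":[0,0,0]},
  {"offset":[0,-0.012,0],"twist":[0,0,0]},
  {"offset":[0,-0.014,0],"twist":[0,0,0]},
  {"offset":[0,-0.014,0],"twist":[0,0,0]},
  {"offset":[0,-0.014,0],"twist":[0,0,0]},
])

```text
t: 5.15
ee_pos: [572.3, -190.3, 241.5]
orientation: [3.122, 0.191, 0.036]
ft_force: [-0.4, -2.5, -0.7]
width: 11.2
```

Emit:
send_rows([
  {"offset":[0,-0.014,0],"twist":[0,0,0]},
  {"offset":[0,-0.014,0],"twist":[0,0,0]},
  {"offset":[0,-0.014,0],"twist":[0,0,0]},
  {"offset":[0,-0.014,0],"twist":[0,0,0]},
  {"offset":[0,-0.01,0],"twist":[0,0,0]},
])

```text
t: 5.57
ee_pos: [562.2, -114.8, 241.6]
orientation: [3.122, 0.195, 0.035]
ft_force: [-0.9, -2.5, -1.5]
width: 11.1
```

```bash
python3 go.py 559.3 -89.7 241 7.5
```

```text
t 5.57 pos [ 562.2 -114.8  241.6] yaw 7.2 q6 1.23 tilt [ 0.023 -0.012] w 11.1 F [-0.9 -2.5 -1.5]
d now [  0.2 -25.3   0.2] d final [  0.3 -25.3   0.2] twist -0.3
```

Emit:
send_rows([
  {"offset":[0,-0.008,0],"twist":[0,0,0]},
  {"offset":[0,-0.007,0],"twist":[0,0,0]},
  {"offset":[0,-0.006,0],"twist":[0,0,0]},
  {"offset":[0,-0.005,0],"twist":[0,0,0]},
  {"offset":[0,-0.004,0],"twist":[0,0,0]},
])

```text
t: 5.98
ee_pos: [558.3, -86.6, 241.4]
orientation: [3.105, 0.212, 0.038]
ft_force: [-2.3, -28.5, -4.5]
width: 11.0
```

Emit:
send_rows([
  {"offset":[0,-0.003,0],"twist":[0,0,0]},
  {"offset":[0,-0.003,0],"twist":[0,0,0]},
  {"offset":[0,-0.003,0],"twist":[0,0,0]},
  {"offset":[0,0,0],"twist":[0,0,0]},
  {"offset":[0,0,0],"twist":[0,0,0]},
])

```text
t: 6.4
ee_pos: [557.8, -85.7, 241.4]
orientation: [3.093, 0.207, 0.042]
ft_force: [-0.7, 1.0, 0.7]
width: 11.3
```

Emit:
send_rows([
  {"offset":[0,0,0],"twist":[0,0,0]},
  {"offset":[0,0,0],"twist":[0,0,0]},
  {"offset":[0,0,0],"twist":[0,0,0]},
  {"offset":[0,0,0],"twist":[0,0,0]},
  {"offset":[0,0,0],"twist":[0,0,0]},
], gripper=0.05)

```text
t: 6.82
ee_pos: [558.4, -84.4, 241.5]
orientation: [3.094, 0.207, 0.045]
ft_force: [-0.1, -0.8, 0.2]
width: 41.0
```

Emit:
send_rows([
  {"offset":[0,0,-0.03],"twist":[0.3,0.3,0]},
  {"offset":[0,0,-0.03],"twist":[0,0,0]},
  {"offset":[0,0,-0.03],"twist":[0,0,0]},
  {"offset":[0,0,-0.03],"twist":[0,0,0]},
  {"offset":[0,0,-0.015],"twist":[0,0,0]},
])

```text
t: 7.23
ee_pos: [552.5, -78.6, 376.1]
orientation: [3.103, 0.21, 0.035]
ft_force: [1.5, -0.2, 0.7]
width: 50.0
```

Emit:
send_rows([
  {"offset":[-0.02,-0.03,0],"twist":[0,0,0]},
  {"offset":[-0.02,-0.03,0],"twist":[0,0,0]},
  {"offset":[-0.02,-0.03,0],"twist":[0,0,0]},
  {"offset":[-0.02,-0.03,0],"twist":[0,0,0]},
  {"offset":[-0.01,-0.01,0],"twist":[0,0,0]},
])

```text
t: 7.65
ee_pos: [446.0, 39.8, 375.5]
orientation: [3.101, 0.202, 0.061]
ft_force: [-0.2, 0.2, 0.4]
width: 50.2
```

```bash
python3 go.py 575 -250 380 7.5; python3 - <<'E'
from h import *
im,d=snap('top');cv2.imwrite('pics/t2.png',cv2.resize(im[130:330,140:540],(800,400)))
for l,h in(('drawer_handle',69),('cartridge_mid',47.5),('drawer_floor',20)):
    for r in nets.spot_point('top',l)[:3]: print(l,r,onplane('top',*r['position'],h).round(1))
tees(d)
C=cloud('top',d);P=C[170:290,360:470].reshape(-1,3)
for a,b in((30,46),(65,82),(60,76),(86,104)):
    Q=P[(P[:,2]>a)&(P[:,2]<b)];print(a,b,len(Q),rect(Q),Q.mean(0).round(1))
E
```

```text
t 7.65 pos [446.   39.8 375.5] yaw 7.5 q6 1.54 tilt [ 0.041 -0.031] w 50.2 F [-0.2  0.2  0.4]
d now [ 90.1 304.    9.7] d final [ 90.1 304.    9.7] twist 0.0
drawer_handle {'position': [363.1, 234.9], 'conf': 0.64} [556.2 -95.7  69. ]
cartridge_mid {'position': [405.3, 212.4], 'conf': 0.61} [ 617.8 -212.4   47.5]
cartridge_mid {'position': [477.9, 219.8], 'conf': 0.37} [ 595.  -407.3   47.5]
cartridge_mid {'position': [164.8, 259.0], 'conf': 0.35} [500.5 434.8  47.5]
drawer_floor {'position': [417.6, 229.1], 'conf': 0.57} [ 575. -249.   20.]
drawer_floor {'position': [356.9, 167.7], 'conf': 0.42} [748.5 -85.9  20. ]
[193. 122.] 714 ztop 159.7 all [864.1 356.2] [63.4 56.6] -59.8 top [868.9 359.5] [28.7 27. ] 44.1 mean [868.1 358.8 157.8]
[463. 213.] 19012 ztop 107.2 all [ 659.8 -332. ] [512.8 437.2] -82.5 top [ 586.4 -342.3] [411.1 288.3] -82.3 mean [ 588.9 -435.5  106.4]
[308. 130.] 1220 ztop 49.3 all [858.   46.8] [110.2  89.9] 17.1 top [858.2  46.6] [110.4  89.5] 17.4 mean [853.   47.7  44. ]
[103. 165.] 1791 ztop 183.2 all [761.4 579.1] [170.3  81.8] -0.0 top [757.9 597.6] [104.3 
[... 951 characters left out ...]
 [380.1  19.7] [27.  13.6] -0.7 mean [379.3  19.9  18. ]
[119. 308.] 106 ztop 18.8 all [371.8 565.9] [77.6 30.9] 57.7 top [371.8 565.9] [77.6 30.9] 57.7 mean [371.7 566.2  15.8]
[114. 335.] 405 ztop 19.8 all [305.8 572.5] [109.   94.2] -1.1 top [305.8 572.5] [109.   94.2] -1.1 mean [299.  576.7  16.1]
30 46 624 (array([ 587.6, -217.2]), array([321.6, 212.2]), np.float64(7.0)) [ 618.4 -210.2   37.4]
65 82 934 (array([ 584.8, -200.4]), array([319.3, 232.3]), np.float64(7.5)) [ 570.9 -173.7   72.9]
60 76 812 (array([ 585. , -200.6]), array([319.4, 232.7]), np.float64(7.7)) [ 576.2 -174.2   71.2]
86 104 2996 (array([ 574.9, -264.7]), array([288.3, 258.5]), np.float64(7.0)) [ 592.2 -301.7   93.7]
```

View pics/t2.png

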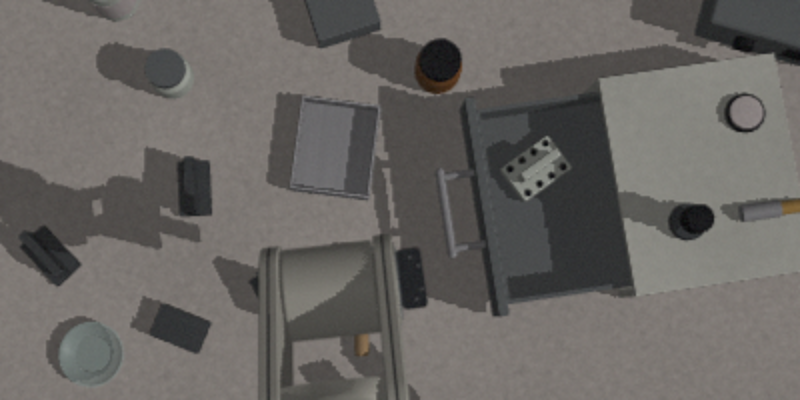

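```bash
cat >> go.py <<'E'
D=R.from_euler('z',yaw,degrees=True)*R.from_rotvec([np.pi,0,0])
zc=m[:,2]; ax=np.cross(zc,[0,0,-1]); print('level twist (tool deg)',np.rad2deg(m.T@ax).round(1))
E
python3 - <<'E'
from h import *
im,d=snap('top');C=cloud('top',d);P=C[195:233,390:428].reshape(-1,3);I=im[195:233,390:428].reshape(-1,3).mean(1)
for a,b in((64,90),(34,50),(34,90)):
    Q=P[(P[:,2]>a)&(P[:,2]<b)&(I>90)];print(a,b,len(Q),rect(Q),Q.mean(0).round(1))
im,d=snap('scene');cv2.imwrite('pics/s2.png',cv2.resize(im[200:330,130:300],(800,612))[:600])
for r in nets.spot_point('scene','cartridge_mid')[:2]: print(r,onplane('scene',*r['position'],47.5).round(1))
C=cloud('scene',d)[200:330,130:300].reshape(-1,3);I=im[200:330,130:300].reshape(-1,3).mean(1)
for a,b in((62,90),(30,46)):
    Q=C[(abs(C[:,0]-617)<55)&(abs(C[:,1]+220)<55)&(C[:,2]>a)&(C[:,2]<b)&(I>90)];print(a,b,len(Q),rect(Q),Q.mean(0).round(1))
E
python3 go.py 617 -222 380 -62
```

```text
64 90 94 (array([ 615.9, -220.7]), array([58.9, 11.6]), np.float64(-53.1)) [ 616.2 -221.    73.4]
34 50 172 (array([ 615.9, -220.3]), array([78.3, 54.2]), np.float64(-54.6)) [ 608.8 -220.1   37.7]
34 90 267 (array([ 615.9, -220.3]), array([78.3, 54.2]), np.float64(-54.6)) [ 611.3 -220.3   50.4]
{'position': [217.3, 279.5], 'conf': 0.66} [ 612.4 -223.4   47.5]
{'position': [342.8, 293.7], 'conf': 0.45} [688.2  47.   47.5]
62 90 209 (array([ 618.2, -221.1]), array([59.9, 14.9]), np.float64(-54.8)) [ 621.4 -221.3   71.3]
30 46 412 (array([ 620.4, -219.9]), array([80.3, 54.7]), np.float64(-55.9)) [ 630.7 -219.2   37.6]
t 8.0 pos [449.9  37.  375.9] yaw 7.4 q6 1.54 tilt [ 0.044 -0.031] w 50.0 F [-0.2 -0.9 -0.1]
d now [132.5 278.1  11.3] d final [307.  -26.1  11.3] twist 69.4
level twist (tool deg) [ 2.1 -2.3 -0. ]
```

Cartridge: centre (617,-221), rib at -54.5°, both cameras agree. I'll turn, level and travel.

Emit:
send_rows([
  {"offset":[0,0,0],"twist":[1,-1.2,0]},
  {"offset":[0,0,0],"twist":[1,-1.1,0]},
  {"offset":[0,0,0],"twist":[0,0,6.9]},
  {"offset":[0,0,0],"twist":[0,0,6.9]},
  {"offset":[0,0,0],"twist":[0,0,6.9]},
])

```text
t: 8.42
ee_pos: [452.9, 34.2, 375.5]
orientation: [-3.115, 0.386, 0.014]
ft_force: [-0.8, 0.1, 0.2]
width: 50.1
```

Emit:
send_rows([
  {"offset":[0,0,0],"twist":[0,0,6.9]},
  {"offset":[0,0,0],"twist":[0,0,6.9]},
  {"offset":[0,0,0],"twist":[0,0,6.9]},
  {"offset":[0,0,0],"twist":[0,0,6.9]},
  {"offset":[0,0,0],"twist":[0,0,6.4]},
])

```text
t: 8.83
ee_pos: [455.5, 31.7, 374.8]
orientation: [-2.85, 1.317, 0.028]
ft_force: [-0.7, 0.6, -0.1]
width: 50.0
```

```bash
python3 go.py 617 -221 300 -54.5
```

```text
t 8.83 pos [455.5  31.7 374.8] yaw -49.6 q6 2.47 tilt [-0.016  0.009] w 50.0 F [-0.7  0.6 -0.1]
d now [298.3  40.4  70. ] d final [300.7  14.7  70. ] twist 4.9
level twist (tool deg) [ 0.3  1.  -0. ]
```

Emit:
send_rows([
  {"offset":[0.03,0.004,0],"twist":[0,0.5,0]},
  {"offset":[0.033,0.004,0],"twist":[0,0.3,0]},
  {"offset":[0.033,0.004,0],"twist":[0,0,0]},
  {"offset":[0.033,0.005,0],"twist":[0,0,0]},
  {"offset":[0.033,0.005,0],"twist":[0,0,0]},
])

```text
t: 9.25
ee_pos: [544.9, -110.3, 372.1]
orientation: [2.848, -1.324, -0.025]
ft_force: [0.2, 0.2, 0.6]
width: 50.3
```

Emit:
send_rows([
  {"offset":[0.033,0.005,0],"twist":[0,0,0]},
  {"offset":[0.033,0.005,0],"twist":[0,0,0]},
  {"offset":[0.028,0.004,0],"twist":[0,0,0]},
  {"offset":[0.018,0.003,0],"twist":[0,0,0]},
  {"offset":[0.008,0.001,0],"twist":[0,0,0]},
])

```text
t: 9.67
ee_pos: [613.4, -227.9, 368.1]
orientation: [-2.841, 1.333, 0.034]
ft_force: [-0.0, -0.2, -0.3]
width: 49.8
```

Emit:
send_rows([
  {"offset":[0,0,0.014],"twist":[0,0,2.4]},
  {"offset":[0,0,0.014],"twist":[0,0,2.4]},
  {"offset":[0,0,0.014],"twist":[0,0,0]},
  {"offset":[0,0,0.012],"twist":[0,0,0]},
  {"offset":[0,0,0.008],"twist":[0,0,0]},
])

```text
t: 10.08
ee_pos: [613.4, -231.3, 303.5]
orientation: [-2.776, 1.458, 0.035]
ft_force: [0.3, -0.8, -0.1]
width: 50.2
```

```bash
python3 go.py 617 -221 226 -54.5
```

```text
t 10.08 pos [ 613.4 -231.3  303.5] yaw -55.4 q6 2.15 tilt [-0.017  0.016] w 50.2 F [ 0.3 -0.8 -0.1]
d now [-4.7 -9.2 77.6] d final [-4.6 -9.3 77.6] twist -0.9
level twist (tool deg) [0.3 1.3 0. ]
```

Emit:
send_rows([
  {"offset":[-0.003,-0.006,0.01],"twist":[0.2,0.6,0]},
  {"offset":[-0.001,-0.003,0.015],"twist":[0,0.6,-0.4]},
  {"offset":[0,0,0.018],"twist":[0,0,0]},
  {"offset":[0,0,0.014],"twist":[0,0,0]},
  {"offset":[0,0,0.01],"twist":[0,0,0]},
])

```text
t: 10.5
ee_pos: [617.7, -220.2, 232.0]
orientation: [-2.791, 1.441, 0.006]
ft_force: [-0.6, 0.3, -0.1]
width: 49.8
```

```bash
python3 go.py 617 -221 227 -54.5; python3 - <<'E'
from h import *
im,d=snap('scene');cv2.imwrite('pics/s3.png',cv2.resize(im[190:330,140:300],(686,600)))
E
```

```text
t 10.5 pos [ 617.7 -220.2  232. ] yaw -54.6 q6 2.16 tilt [-0.003  0.002] w 49.8 F [-0.6  0.3 -0.1]
d now [0.3 1.  5. ] d final [0.3 1.  5. ] twist -0.1
level twist (tool deg) [0.1 0.2 0. ]
```

View pics/s3.png

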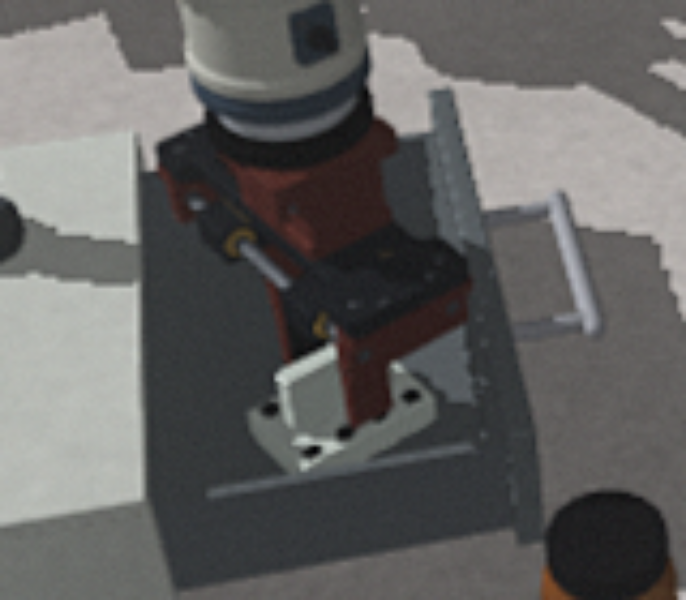

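The fingers straddle the rib, so I'll grip and lift.

Emit:
send_rows([
  {"offset":[0,0,0.003],"twist":[0,0,0]},
  {"offset":[0,0,0],"twist":[0,0,0]},
  {"offset":[0,0,0],"twist":[0,0,0]},
  {"offset":[0,0,0],"twist":[0,0,0]},
  {"offset":[0,0,0],"twist":[0,0,0]},
], gripper=0.004)

```text
t: 10.97
ee_pos: [617.3, -219.5, 227.7]
orientation: [-2.793, 1.438, 0.011]
ft_force: [0.1, -0.3, 0.2]
width: 19.9
```

Emit:
send_rows([
  {"offset":[0,0,0],"twist":[0,0,0]},
  {"offset":[0,0,0],"twist":[0,0,0]},
  {"offset":[0,0,0],"twist":[0,0,0]},
  {"offset":[0,0,0],"twist":[0,0,0]},
  {"offset":[0,0,-0.005],"twist":[0,0,0]},
])

```text
t: 11.38
ee_pos: [617.3, -219.8, 233.8]
orientation: [-2.792, 1.439, 0.009]
ft_force: [-0.9, 1.5, -2.3]
width: 11.5
```

Emit:
send_rows([
  {"offset":[0,0,-0.02],"twist":[0,0,0]},
  {"offset":[0,0,-0.03],"twist":[0,0,0]},
  {"offset":[0,0,-0.03],"twist":[0,0,0]},
  {"offset":[0,0,-0.025],"twist":[0,0,0]},
  {"offset":[0,0,-0.015],"twist":[0,0,0]},
])

```text
t: 11.8
ee_pos: [616.3, -219.6, 354.7]
orientation: [2.792, -1.439, -0.026]
ft_force: [0.9, -0.6, -1.9]
width: 11.6
```

```bash
python3 go.py 652 53 330 -8
```

```text
t 11.8 pos [ 616.3 -219.6  354.7] yaw -54.5 q6 2.16 tilt [-0.015  0.007] w 11.6 F [ 0.9 -0.6 -1.9]
d now [-200.9 -187.5   26. ] d final [  -2.1 -274.8   26. ] twist -46.5
level twist (tool deg) [ 0.5  0.8 -0. ]
```

Emit:
send_rows([
  {"offset":[0,0,0],"twist":[0.4,0.6,0]},
  {"offset":[0,0,0],"twist":[0,0,-6.6]},
  {"offset":[0,0,0],"twist":[0,0,-6.6]},
  {"offset":[0,0,0],"twist":[0,0,-6.6]},
  {"offset":[0,0,0],"twist":[0,0,-6.6]},
])

```text
t: 12.22
ee_pos: [616.5, -219.7, 358.7]
orientation: [-3.053, 0.739, -0.012]
ft_force: [0.8, -0.0, -0.9]
width: 11.9
```

Emit:
send_rows([
  {"offset":[0,0,0],"twist":[0,0,-6.6]},
  {"offset":[0,0,0],"twist":[0,0,-6.6]},
  {"offset":[0,0,0],"twist":[0,0,-4]},
  {"offset":[0,-0.02,0],"twist":[0,0,0]},
  {"offset":[0,-0.03,0],"twist":[0,0,0]},
])

```text
t: 12.63
ee_pos: [621.9, -173.1, 352.9]
orientation: [3.13, -0.246, 0.006]
ft_force: [0.5, -0.2, -2.1]
width: 11.8
```

Emit:
send_rows([
  {"offset":[0,-0.033,0],"twist":[0,0,0]},
  {"offset":[0,-0.033,0],"twist":[0,0,0]},
  {"offset":[0,-0.033,0],"twist":[0,0,0]},
  {"offset":[0,-0.033,0],"twist":[0,0,0]},
  {"offset":[0,-0.025,0],"twist":[0,0,0]},
])

```text
t: 13.05
ee_pos: [644.9, -12.7, 346.6]
orientation: [3.13, -0.253, -0.0]
ft_force: [0.2, 0.6, -0.9]
width: 11.9
```

```bash
python3 go.py 652 53 300 -8
```

```text
t 13.05 pos [644.9 -12.7 346.6] yaw -9.2 q6 1.7 tilt [-0.    -0.001] w 11.9 F [ 0.2  0.6 -0.9]
d now [ -3.6 -66.1  46.5] d final [ -2.1 -66.1  46.5] twist -1.2
level twist (tool deg) [ 0.1  0.  -0. ]
```

Emit:
send_rows([
  {"offset":[0,-0.018,0],"twist":[0,0,-0.6]},
  {"offset":[0,-0.018,0],"twist":[0,0,-0.6]},
  {"offset":[-0.001,-0.014,0],"twist":[0,0,0]},
  {"offset":[-0.001,-0.008,0],"twist":[0,0,0]},
  {"offset":[0,-0.003,0],"twist":[0,0,0]},
])

```text
t: 13.47
ee_pos: [650.5, 56.5, 341.2]
orientation: [3.133, -0.211, -0.007]
ft_force: [0.3, -0.1, -1.0]
width: 12.0
```

Emit:
send_rows([
  {"offset":[0,0,0.018],"twist":[0,0,0]},
  {"offset":[0,0,0.02],"twist":[0,0,0]},
  {"offset":[0,0,0.02],"twist":[0,0,0]},
  {"offset":[0,0,0.015],"twist":[0,0,0]},
  {"offset":[0,0,0.01],"twist":[0,0,0]},
])

```text
t: 13.88
ee_pos: [651.1, 54.7, 257.7]
orientation: [3.133, -0.214, 0.004]
ft_force: [0.1, 0.6, -2.2]
width: 12.1
```

```bash
python3 go.py 652 53 212 -8; python3 - <<'E'
from h import *
im,d=snap('scene');cv2.imwrite('pics/s4.png',cv2.resize(im[200:330,270:430],(738,600)))
E
```

```text
t 13.88 pos [651.1  54.7 257.7] yaw -7.8 q6 1.77 tilt [ 0.002 -0.001] w 12.1 F [ 0.1  0.6 -2.2]
d now [ 1.   1.5 45.7] d final [ 1.   1.5 45.7] twist 0.2
level twist (tool deg) [ 0.1 -0.1  0. ]
```

View pics/s4.png

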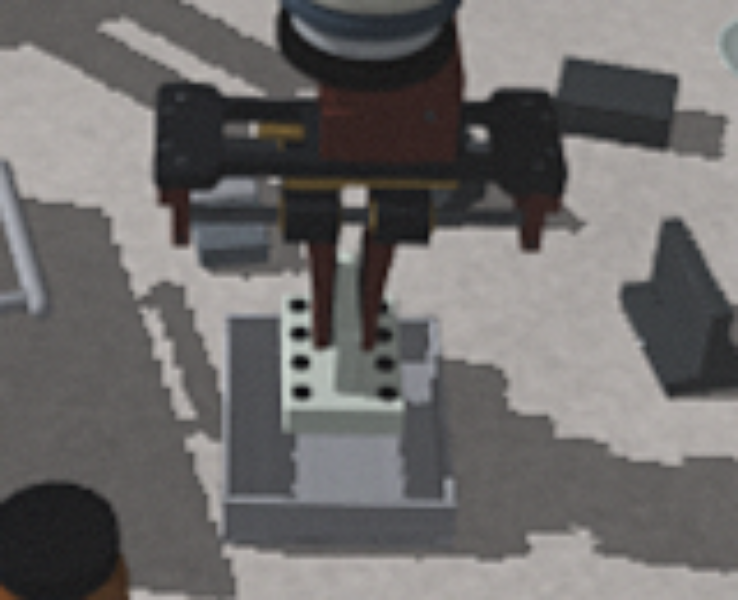

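The cartridge hangs level and centred over the tray, so I'll lower it and release.

Emit:
send_rows([
  {"offset":[0,0,0.01],"twist":[0,0,0]},
  {"offset":[0,0,0.012],"twist":[0,0,0]},
  {"offset":[0,0,0.01],"twist":[0,0,0]},
  {"offset":[0,0,0.006],"twist":[0,0,0]},
  {"offset":[0,0,0.004],"twist":[0,0,0]},
])

```text
t: 14.35
ee_pos: [651.5, 52.7, 212.1]
orientation: [3.133, -0.218, 0.004]
ft_force: [-9.3, -0.5, 41.2]
width: 11.8
```

Emit:
send_rows([
  {"offset":[0,0,0.002],"twist":[0,0,0]},
  {"offset":[0,0,0.001],"twist":[0,0,0]},
  {"offset":[0,0,0.001],"twist":[0,0,0]},
  {"offset":[0,0,0.001],"twist":[0,0,0]},
  {"offset":[0,0,0],"twist":[0,0,0]},
])

```text
t: 14.77
ee_pos: [652.5, 52.8, 212.4]
orientation: [3.133, -0.218, 0.007]
ft_force: [0.6, -0.1, -1.7]
width: 12.0
```

Emit:
send_rows([
  {"offset":[0,0,0],"twist":[0,0,0]},
  {"offset":[0,0,0],"twist":[0,0,0]},
  {"offset":[0,0,0],"twist":[0,0,0]},
  {"offset":[0,0,0],"twist":[0,0,0]},
  {"offset":[0,0,0],"twist":[0,0,0]},
], gripper=0.044)

```text
t: 15.18
ee_pos: [653.4, 53.0, 212.6]
orientation: [3.133, -0.218, 0.012]
ft_force: [0.1, -0.4, -0.1]
width: 41.3
```

Emit:
send_rows([
  {"offset":[0,0,-0.01],"twist":[0,0,0]},
  {"offset":[0,0,-0.025],"twist":[0,0,0]},
  {"offset":[0,0,-0.03],"twist":[0,0,0]},
  {"offset":[0,0,-0.03],"twist":[0,0,0]},
  {"offset":[0,0,-0.015],"twist":[0,0,0]},
])

```text
t: 15.6
ee_pos: [651.0, 53.0, 323.1]
orientation: [3.132, -0.217, -0.005]
ft_force: [0.8, 0.2, 1.0]
width: 43.8
```

```bash
python3 go.py 598.5 248 290 1; python3 - <<'E'
from h import *
im,d=snap('top');tees(d)
im,d=snap('scene');C=cloud('scene',d)
for n,a in dict(t1=(340,210,378,250),t2=(400,245,435,285),t3=(460,220,502,252)).items():
    P=C[a[1]:a[3],a[0]:a[2]].reshape(-1,3);P=P[(P[:,2]>42)&(P[:,2]<60)]
    if len(P): print(n,len(P),rect(P))
E
```

```text
t 15.6 pos [651.   53.  323.1] yaw -7.9 q6 1.77 tilt [-0.004 -0.002] w 43.8 F [0.8 0.2 1. ]
d now [ -78.8 -185.9   32.9] d final [ -49.  -195.9   32.9] twist -8.9
level twist (tool deg) [0.1 0.2 0. ]
[193. 122.] 714 ztop 160.3 all [864.3 356.3] [63.4 56.4] -58.7 top [869.4 359.1] [28.4 27.5] 5.2 mean [868.2 358.8 157.7]
[463. 213.] 18989 ztop 107.3 all [ 659.8 -332.1] [512.7 437. ] -82.5 top [ 586.1 -341.6] [411.3 287.5] -82.2 mean [ 590.2 -434.9  106.7]
[308. 129.] 1118 ztop 50.1 all [858.9  47. ] [110.3  89.9] 17.3 top [858.9  47. ] [110.5  89.2] 17.4 mean [854.4  46.1  44.6]
[103. 166.] 1782 ztop 183.6 all [762.  610.5] [151.1  93.5] 28.3 top [758.1 597.4] [103.7  45. ] 0.1 mean [746.1 600.9 180.4]
[359. 162.] 503 ztop 83.5 all [755.6 -89.2] [60.4 59.6] -66.3 top [759.  -89.8] [55.5 53.4] 16.8 mean [758.7 -90.   78.8]
[224. 166.] 447 ztop 73.5 all [752.3 279. ] [57.4 55.4] 87.0 top [754.7 280.1] [52.2 51.5] 16.1 mean [754.1 279.8  69.1]
[235. 222.] 212 ztop 58.8 all [597.3 251.3] [76.2 30.8] -9.3 top [598.5 249. ] [73.7 11.9] 1.4 mean [598.5 248.9  54.1]
[162. 257.] 225 ztop 59.0 
[... 448 characters left out ...]
7  16.5]
[177. 312.] 102 ztop 22.4 all [360.3 406.6] [87.5 41.6] 32.8 top [360.3 406.6] [87.5 41.6] 32.8 mean [358.  408.5  17. ]
[199. 308.] 47 ztop 23.5 all [363.8 351.5] [57.5 14.7] -10.0 top [363.8 351.5] [57.5 14.7] -10.0 mean [367.2 349.9  17.7]
[105. 328.] 45 ztop 19.4 all [318.1 600.2] [54.6 21.5] 22.4 top [318.1 600.2] [54.6 21.5] 22.4 mean [317.4 602.5  16.1]
[114. 345.] 137 ztop 20.4 all [276.6 579.7] [66.7 51. ] 89.0 top [276.6 579.7] [66.7 51. ] 89.0 mean [272.6 576.5  16.1]
t1 71 (array([448.7, 136.3]), array([77.5, 13.4]), np.float64(27.6))
t2 181 (array([600. , 247.9]), array([78.5, 13.7]), np.float64(3.1))
t3 199 (array([510.4, 446. ]), array([75. , 18.5]), np.float64(45.2))
```

Emit:
send_rows([
  {"offset":[0,0,0],"twist":[0,0,-4]},
  {"offset":[0,0,0],"twist":[0,0,-3.5]},
  {"offset":[0,0,0],"twist":[0,0,-1.5]},
  {"offset":[-0.007,-0.026,0],"twist":[0,0,0]},
  {"offset":[-0.008,-0.03,0],"twist":[0,0,0]},
])

```text
t: 16.12
ee_pos: [634.6, 105.1, 321.0]
orientation: [3.138, 0.032, -0.003]
ft_force: [0.4, 0.7, -0.2]
width: 44.1
```

Emit:
send_rows([
  {"offset":[-0.008,-0.03,0],"twist":[0,0,0]},
  {"offset":[-0.008,-0.03,0],"twist":[0,0,0]},
  {"offset":[-0.008,-0.03,0],"twist":[0,0,0]},
  {"offset":[-0.007,-0.025,0],"twist":[0,0,0]},
  {"offset":[-0.003,-0.013,0],"twist":[0,0,0]},
])

```text
t: 16.53
ee_pos: [593.5, 237.9, 314.7]
orientation: [3.136, 0.029, -0.016]
ft_force: [0.5, -0.7, 0.1]
width: 44.0
```

Emit:
send_rows([
  {"offset":[0,0,0.01],"twist":[0,0,0]},
  {"offset":[0,0,0.012],"twist":[0,0,0]},
  {"offset":[0,0,0.01],"twist":[0,0,0]},
  {"offset":[0,0,0.01],"twist":[0,0,0]},
  {"offset":[0,0,0],"twist":[0,0,0]},
])

```text
t: 16.95
ee_pos: [592.1, 236.7, 265.3]
orientation: [3.134, 0.033, -0.022]
ft_force: [-1.0, -0.4, -0.4]
width: 44.0
```

```bash
python3 go.py 599 248.3 204 2
```

```text
t 16.95 pos [592.1 236.7 265.3] yaw 1.2 q6 1.91 tilt [-0.014 -0.008] w 44.0 F [-1.  -0.4 -0.4]
d now [  8.1 -11.9  61.1] d final [  8.2 -11.7  61.1] twist -0.8
level twist (tool deg) [0.4 0.8 0. ]
```

Emit:
send_rows([
  {"offset":[0.005,-0.008,0],"twist":[0.4,0.8,0]},
  {"offset":[0.003,-0.004,0.006],"twist":[0,0,-0.8]},
  {"offset":[0,0,0.014],"twist":[0,0,0]},
  {"offset":[0,0,0.014],"twist":[0,0,0]},
  {"offset":[0,0,0.008],"twist":[0,0,0]},
])

```text
t: 17.37
ee_pos: [602.9, 247.2, 220.3]
orientation: [-3.14, -0.05, -0.007]
ft_force: [0.0, 0.9, 0.2]
width: 44.0
```

```bash
python3 go.py 599 248.3 204 2
```

```text
t 17.37 pos [602.9 247.2 220.3] yaw 1.8 q6 1.91 tilt [0.004 0.001] w 44.0 F [0.  0.9 0.2]
d now [-4.  -1.2 16.3] d final [-4.  -1.2 16.3] twist -0.2
level twist (tool deg) [-0.1 -0.2 -0. ]
```

Emit:
send_rows([
  {"offset":[-0.003,-0.001,0.007],"twist":[0,0,0]},
  {"offset":[0,0,0.006],"twist":[0,0,0]},
  {"offset":[0,0,0.003],"twist":[0,0,0]},
  {"offset":[0,0,0],"twist":[0,0,0]},
  {"offset":[0,0,0],"twist":[0,0,0]},
])

```text
t: 17.78
ee_pos: [598.2, 247.7, 198.5]
orientation: [3.14, 0.051, -0.002]
ft_force: [-0.8, -0.2, 0.5]
width: 44.1
```

Emit:
send_rows([
  {"offset":[0,0,0],"twist":[0,0,0]},
  {"offset":[0,0,0],"twist":[0,0,0]},
  {"offset":[0,0,0],"twist":[0,0,0]},
  {"offset":[0,0,0],"twist":[0,0,0]},
  {"offset":[0,0,0],"twist":[0,0,0]},
], gripper=0.004)

```text
t: 18.2
ee_pos: [599.0, 248.1, 200.6]
orientation: [-3.141, -0.051, -0.003]
ft_force: [0.3, 0.3, 0.2]
width: 14.5
```

Emit:
send_rows([
  {"offset":[0,0,0],"twist":[0,0,0]},
  {"offset":[0,0,0],"twist":[0,0,0]},
  {"offset":[0,0,0],"twist":[0,0,0]},
  {"offset":[0,0,0],"twist":[0,0,0]},
  {"offset":[0,0,0],"twist":[0,0,0]},
])

```text
t: 18.62
ee_pos: [598.9, 248.0, 200.7]
orientation: [-3.141, -0.051, -0.003]
ft_force: [0.2, 0.2, -0.0]
width: 11.8
```

Emit:
send_rows([
  {"offset":[0,0,-0.01],"twist":[0,0,0]},
  {"offset":[0,0,-0.03],"twist":[0,0,0]},
  {"offset":[0,0,-0.036],"twist":[0,0,0]},
  {"offset":[0,0,-0.036],"twist":[0,0,0]},
  {"offset":[0,0,-0.03],"twist":[0,0,-5]},
])

```text
t: 19.03
ee_pos: [595.8, 246.8, 340.2]
orientation: [3.13, 0.187, -0.026]
ft_force: [0.8, 0.1, -1.2]
width: 12.1
```

Emit:
send_rows([
  {"offset":[0,0,-0.015],"twist":[0,0,-6.8]},
  {"offset":[0,0,0],"twist":[0,0,-6.8]},
  {"offset":[0,0,0],"twist":[0,0,-6.8]},
  {"offset":[0,0,0],"twist":[0,0,-6.8]},
  {"offset":[0,0,0],"twist":[0,0,-6.8]},
])

```text
t: 19.45
ee_pos: [597.2, 247.2, 370.5]
orientation: [2.928, 1.136, 0.0]
ft_force: [0.2, -0.2, -2.4]
width: 11.9
```

Emit:
send_rows([
  {"offset":[0,0,0],"twist":[0,0,-6.8]},
  {"offset":[0,0,0],"twist":[0,0,-6.8]},
  {"offset":[0,0,0],"twist":[0,0,-6.8]},
  {"offset":[0,0,0],"twist":[0,0,-6.8]},
  {"offset":[0,0,0],"twist":[0,0,-6.8]},
])

```text
t: 19.87
ee_pos: [595.9, 246.7, 374.3]
orientation: [2.438, 1.98, 0.001]
ft_force: [-0.2, 0.1, -1.3]
width: 11.8
```

```bash
python3 go.py 599 248.3 204 97.5;python3 - <<'E'
from h import *
im,d=snap('top');C=cloud('top',d);P=C[160:290,350:480].reshape(-1,3)
cv2.imwrite('pics/t3.png',cv2.resize(im[140:300,140:460],(800,400)))
for r in nets.spot_point('top','drawer_floor')[:1]+[]: print(r,onplane('top',*r['position'],20).round(1))
u=np.array([-.1305,.9914]);w=np.array([.9914,.1305]);A=P[:,:2]@u;B=P[:,:2]@w
for zl,zh,n in((14,30,'floor'),(68,82,'walls'),(88,102,'front')):
    k=(P[:,2]>zl)&(P[:,2]<zh);print(n,k.sum(),'u',np.percentile(A[k],[.5,50,99.5]).round(1),'w',np.percentile(B[k],[.5,50,99.5]).round(1))
print('floorcentre',(u@[575,-250]).round(1),(w@[575,-250]).round(1))
E
```

```text
t 19.87 pos [595.9 246.7 374.3] yaw 78.2 q6 0.58 tilt [ 0.001 -0.   ] w 11.8 F [-0.2  0.1 -1.3]
d now [  2.2   2.5 170.3] d final [  1.2   3.1 170.3] twist -19.3
level twist (tool deg) [ 0.1 -0.  -0. ]
{'position': [419.8, 229.1], 'conf': 0.81} [ 574.9 -255.    20. ]
floor 5301 u [-403.8 -319.2 -209.6] w [412.5 536.5 669.5]
walls 929 u [-389.5 -210.2 -159.3] w [398.7 569.9 738.9]
front 4031 u [-490.9 -421.8 -210.1] w [394.  555.4 680.6]
floorcentre -322.9 537.4
```

View pics/t3.png

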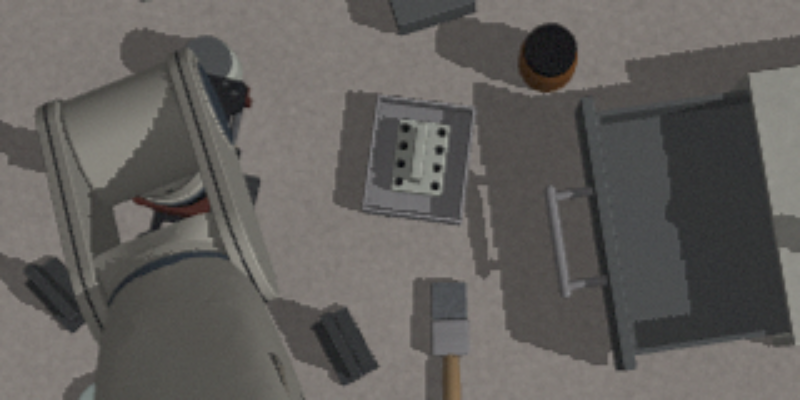

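Tray holds the cartridge flat, and the gripper has the tee. Next I'll move it to the drawer.

Emit:
send_rows([
  {"offset":[0,0,0],"twist":[0,0,-6.4]},
  {"offset":[0,0,0],"twist":[0,0,-6.4]},
  {"offset":[0,0,0],"twist":[0,0,-5]},
  {"offset":[0,0,0],"twist":[0,0,-1]},
  {"offset":[0,0,0],"twist":[0,0,0]},
])

```text
t: 20.38
ee_pos: [595.2, 246.4, 375.7]
orientation: [2.097, 2.338, 0.001]
ft_force: [0.1, 0.3, -1.7]
width: 12.1
```

```bash
python3 go.py 643 -221 330 97.5
```

```text
t 20.38 pos [595.2 246.4 375.7] yaw 96.2 q6 0.27 tilt [ 0.001 -0.   ] w 12.1 F [ 0.1  0.3 -1.7]
d now [-469.8   -3.2   45.8] d final [-469.6  -13.7   45.8] twist -1.3
level twist (tool deg) [ 0.1  0.  -0. ]
```

Emit:
send_rows([
  {"offset":[-0.025,0,0],"twist":[0,0,-1.3]},
  {"offset":[-0.036,-0.001,0],"twist":[0,0,0]},
  {"offset":[-0.036,-0.001,0],"twist":[0,0,0]},
  {"offset":[-0.036,-0.001,0],"twist":[0,0,0]},
  {"offset":[-0.036,-0.001,0],"twist":[0,0,0]},
])

```text
t: 20.8
ee_pos: [611.1, 79.7, 376.4]
orientation: [2.087, 2.348, 0.006]
ft_force: [-0.0, -0.2, -2.2]
width: 11.8
```

Emit:
send_rows([
  {"offset":[-0.036,-0.001,0],"twist":[0,0,0]},
  {"offset":[-0.036,-0.001,0],"twist":[0,0,0]},
  {"offset":[-0.036,-0.001,0],"twist":[0,0,0]},
  {"offset":[-0.036,-0.001,0],"twist":[0,0,0]},
  {"offset":[-0.036,-0.001,0],"twist":[0,0,0]},
])

```text
t: 21.22
ee_pos: [624.7, -108.3, 377.3]
orientation: [2.115, 2.321, 0.007]
ft_force: [0.9, -0.3, -2.1]
width: 12.1
```

Emit:
send_rows([
  {"offset":[-0.034,-0.001,0],"twist":[0,0,0]},
  {"offset":[-0.028,-0.001,0],"twist":[0,0,0]},
  {"offset":[-0.02,-0.001,0],"twist":[0,0,0]},
  {"offset":[-0.01,0,0],"twist":[0,0,0]},
  {"offset":[0,0,0],"twist":[0,0,0]},
])

```text
t: 21.63
ee_pos: [628.7, -212.6, 377.9]
orientation: [2.149, 2.286, 0.007]
ft_force: [0.7, -0.3, -2.3]
width: 11.9
```

```bash
python3 go.py 643 -221 290 97.5
```

```text
t 21.63 pos [ 628.7 -212.6  377.9] yaw 93.5 q6 -0.41 tilt [0.006 0.   ] w 11.9 F [ 0.7 -0.3 -2.3]
d now [-9.3 13.3 88. ] d final [-10.2  12.6  88. ] twist -4.0
level twist (tool deg) [ 0.3 -0.  -0. ]
```

Emit:
send_rows([
  {"offset":[-0.005,0.006,0],"twist":[0.3,0,-2]},
  {"offset":[-0.004,0.006,0],"twist":[0,0,-2]},
  {"offset":[-0.001,0.002,0.015],"twist":[0,0,0]},
  {"offset":[0,0,0.02],"twist":[0,0,0]},
  {"offset":[0,0,0.02],"twist":[0,0,0]},
])

```text
t: 22.05
ee_pos: [645.4, -217.6, 324.9]
orientation: [2.077, 2.348, 0.007]
ft_force: [-0.8, 0.6, -2.2]
width: 11.4
```

Emit:
send_rows([
  {"offset":[0,0,0.018],"twist":[0,0,0]},
  {"offset":[0,0,0.01],"twist":[0,0,0]},
  {"offset":[0,0,0],"twist":[0,0,0]},
  {"offset":[0,0,0],"twist":[0,0,0]},
  {"offset":[0,0,0],"twist":[0,0,0]},
])

```text
t: 22.47
ee_pos: [643.4, -210.8, 287.3]
orientation: [-2.082, -2.345, -0.001]
ft_force: [0.6, 0.3, -2.0]
width: 12.0
```

```bash
python3 go.py 643 -221 221 97.5; python3 - <<'E'
from h import *
im,d=snap('scene');cv2.imwrite('pics/s5.png',cv2.resize(im[190:330,140:300],(686,600)))
E
```

```text
t 22.47 pos [ 643.4 -210.8  287.3] yaw 96.8 q6 -0.46 tilt [-0.003  0.004] w 12.0 F [ 0.6  0.3 -2. ]
d now [-10.4  -1.4  66.3] d final [-10.4  -1.6  66.3] twist -0.7
level twist (tool deg) [-0.2 -0.3 -0. ]
```

View pics/s5.png

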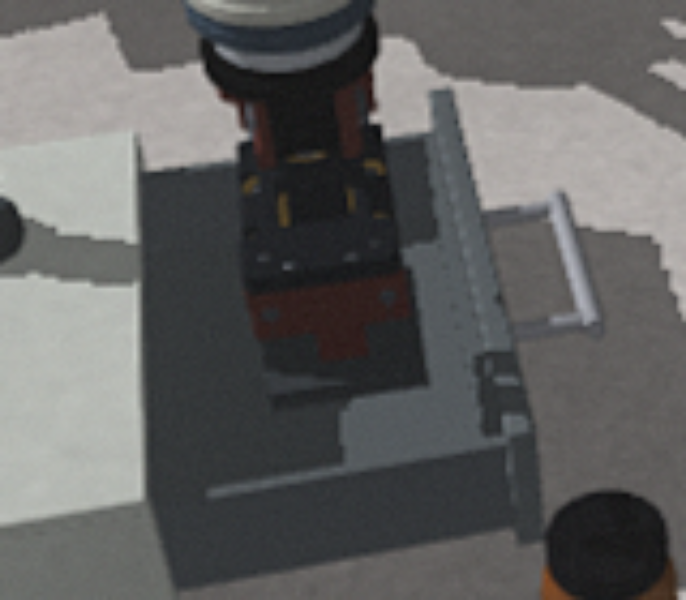

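The tee hangs inside the walls with room to spare, so I'll continue down.

Emit:
send_rows([
  {"offset":[-0.005,-0.001,0.008],"twist":[-0.2,-0.3,-0.7]},
  {"offset":[-0.004,0,0.014],"twist":[0,0,0]},
  {"offset":[0,0,0.014],"twist":[0,0,0]},
  {"offset":[0,0,0.01],"twist":[0,0,0]},
  {"offset":[0,0,0.005],"twist":[0,0,0]},
])

```text
t: 22.93
ee_pos: [645.5, -221.8, 236.8]
orientation: [2.064, 2.354, 0.006]
ft_force: [0.8, 0.0, -1.3]
width: 11.5
```

Emit:
send_rows([
  {"offset":[0,0,0],"twist":[0,0,0]},
  {"offset":[0,0,0],"twist":[0,0,0]},
  {"offset":[0,0,0],"twist":[0,0,0]},
  {"offset":[0,0,0],"twist":[0,0,0]},
  {"offset":[0,0,0],"twist":[0,0,0]},
])

```text
t: 23.35
ee_pos: [644.7, -221.9, 233.7]
orientation: [2.068, 2.356, 0.003]
ft_force: [-0.5, 0.1, -1.8]
width: 12.0
```

```bash
python3 go.py 643 -221 221 97.5
```

```text
t 23.35 pos [ 644.7 -221.9  233.7] yaw 97.5 q6 -0.48 tilt [ 0.006 -0.003] w 12.0 F [-0.5  0.1 -1.8]
d now [ 1.2 -1.7 12.7] d final [ 1.2 -1.7 12.7] twist -0.0
level twist (tool deg) [0.3 0.2 0. ]
```

Emit:
send_rows([
  {"offset":[0,0,0.003],"twist":[0.3,0.2,0]},
  {"offset":[0,0,0.003],"twist":[0,0,0]},
  {"offset":[0,0,0.002],"twist":[0,0,0]},
  {"offset":[0,0,0.002],"twist":[0,0,0]},
  {"offset":[0,0,0],"twist":[0,0,0]},
])

```text
t: 23.77
ee_pos: [645.4, -221.9, 224.5]
orientation: [2.07, 2.36, 0.002]
ft_force: [-0.7, -0.8, -1.5]
width: 12.0
```

Emit:
send_rows([
  {"offset":[0,0,0.001],"twist":[0,0,0]},
  {"offset":[0,0,0.001],"twist":[0,0,0]},
  {"offset":[0,0,0],"twist":[0,0,0]},
  {"offset":[0,0,0],"twist":[0,0,0]},
  {"offset":[0,0,0],"twist":[0,0,0]},
])

```text
t: 24.18
ee_pos: [645.4, -221.8, 222.1]
orientation: [2.07, 2.36, 0.002]
ft_force: [-0.2, -1.1, -2.1]
width: 11.5
```

Emit:
send_rows([
  {"offset":[0,0,0.001],"twist":[0,0,0]},
  {"offset":[0,0,0.001],"twist":[0,0,0]},
  {"offset":[0,0,0],"twist":[0,0,0]},
  {"offset":[0,0,0],"twist":[0,0,0]},
  {"offset":[0,0,0],"twist":[0,0,0]},
])

```text
t: 24.6
ee_pos: [645.7, -222.0, 221.0]
orientation: [2.07, 2.359, 0.003]
ft_force: [-0.3, 0.3, -1.9]
width: 11.9
```

Emit:
send_rows([
  {"offset":[0,0,0],"twist":[0,0,0]},
  {"offset":[0,0,0],"twist":[0,0,0]},
  {"offset":[0,0,0],"twist":[0,0,0]},
  {"offset":[0,0,0],"twist":[0,0,0]},
  {"offset":[0,0,0],"twist":[0,0,0]},
], gripper=0.04)

```text
t: 25.02
ee_pos: [646.2, -222.2, 221.8]
orientation: [2.068, 2.358, 0.004]
ft_force: [0.7, -0.0, 0.0]
width: 38.9
```

Emit:
send_rows([
  {"offset":[0,0,-0.008],"twist":[0,0,0]},
  {"offset":[0,0,-0.02],"twist":[0,0,0]},
  {"offset":[0,0,-0.035],"twist":[0,0,0]},
  {"offset":[0,0,-0.035],"twist":[0,0,0]},
  {"offset":[0,0,-0.03],"twist":[0,0,3]},
])

```text
t: 25.43
ee_pos: [643.3, -221.2, 347.3]
orientation: [-2.126, -2.3, 0.006]
ft_force: [0.9, 0.3, -0.9]
width: 40.4
```

```bash
cat >> h.py <<'E'
def drawer(d):
    C=cloud('top',d)[160:290,350:480].reshape(-1,3)
    u=np.array([-.1305,.9914]);w=np.array([.9914,.1305]);A=C[:,:2]@u+323;B=C[:,:2]@w-539
    k=(C[:,2]>62)&(C[:,2]<86)&(A<90)&(A>-85)&(abs(B)<112)
    for lo in np.unique(np.round(B[k]/35)): 
        q=k&(np.round(B/35)==lo); print('drawer blob (u,w) rel floor',A[q].mean().round(1),B[q].mean().round(1),q.sum(),'z',np.percentile(C[q,2],95).round(1))
E
python3 - <<'E'
from h import *
im,d=snap('top');tees(d);drawer(d)
im,d=snap('scene');C=cloud('scene',d)
P=C[205:255,335:385].reshape(-1,3);P=P[(P[:,2]>42)&(P[:,2]<60)];print(len(P),rect(P))
E
python3 go.py 448 136.5 330 28
```

```text
[193. 122.] 715 ztop 160.5 all [864.5 356.1] [63.7 57.3] -54.7 top [868.5 359.3] [29.  27.8] 38.0 mean [868.  358.6 158. ]
[506. 202.] 9226 ztop 112.7 all [ 671.7 -454.2] [456.4 211.5] 0.0 top [ 579.3 -471.5] [274.6 171.2] -15.1 mean [ 579.1 -455.9  120. ]
[308. 130.] 1211 ztop 49.4 all [858.8  46.8] [111.   90.4] 16.9 top [859.1  47. ] [110.5  89.5] 17.1 mean [852.4  47.3  44.1]
[103. 165.] 1767 ztop 183.7 all [762.3 610.7] [153.2  94.9] 27.1 top [757.  597.8] [102.5  43.7] 0.3 mean [746.7 601.2 180.4]
[359. 162.] 502 ztop 84.2 all [755.7 -89.5] [60.3 59.2] -59.3 top [758.2 -90.1] [55.3 53.7] -25.5 mean [758.  -90.   79.2]
[224. 166.] 449 ztop 73.9 all [752.2 279.1] [57.  55.2] 81.2 top [754.3 280. ] [51.9 51.5] 61.0 mean [754.4 279.8  69. ]
[306. 202.] 323 ztop 34.2 all [651.2  53.2] [132.1 110.3] -7.8 top [650.5  53.3] [130.7 110.1] -8.0 mean [650.   50.2  29. ]
[382. 216.] 1859 ztop 96.1 all [ 591.2 -136. ] [236.3 114.3] -9.0 top [ 593.6 -140.4] [222.4  14.8] 7.7 mean [ 596.9 -139.6   92.8]
[307. 203.] 575 ztop 59.9 all [653.2  52.4] [80.6 56.1] -7.9 top [653.   52.2] [58.6 12.1]
[... 1233 characters left out ...]
 [337.9 572.8  16.3]
[191. 319.] 40 ztop 20.8 all [339.2 368.8] [48.5 11.2] -64.1 top [339.2 368.8] [48.5 11.2] -64.1 mean [338.3 369.9  17.1]
[124. 337.] 150 ztop 20.4 all [292.1 556.5] [70.9 49.1] -23.8 top [292.1 556.5] [70.9 49.1] -23.8 mean [292.3 551.9  16.2]
[109. 338.] 62 ztop 20.6 all [293.8 593.9] [51.9 30.6] 80.8 top [293.8 593.9] [51.9 30.6] 80.8 mean [290.3 592.2  16.2]
drawer blob (u,w) rel floor 53.6 72.3 13 z 76.6
165 (array([448.7, 135.1]), array([77.4, 15.4]), np.float64(29.2))
t 25.53 pos [ 645.2 -221.8  352. ] yaw 94.4 q6 -0.43 tilt [0. 0.] w 39.9 F [ 0.3 -0.1  0.5]
d now [ 372.4 -169.1   22. ] d final [  -5.9 -409.    22. ] twist 66.4
level twist (tool deg) [ 0. -0.  0.]
```

Emit:
send_rows([
  {"offset":[0.025,-0.011,0],"twist":[0,0,0]},
  {"offset":[0.034,-0.015,0],"twist":[0,0,0]},
  {"offset":[0.034,-0.015,0],"twist":[0,0,0]},
  {"offset":[0.034,-0.016,0],"twist":[0,0,0]},
  {"offset":[0.034,-0.016,0],"twist":[0,0,0]},
])

```text
t: 25.95
ee_pos: [559.7, -68.1, 354.4]
orientation: [2.135, 2.29, 0.007]
ft_force: [0.8, 0.5, -0.9]
width: 40.4
```

Emit:
send_rows([
  {"offset":[0.034,-0.016,0],"twist":[0,0,0]},
  {"offset":[0.034,-0.016,0],"twist":[0,0,0]},
  {"offset":[0.034,-0.016,0],"twist":[0,0,0]},
  {"offset":[0.034,-0.016,0],"twist":[0,0,0]},
  {"offset":[0.034,-0.016,0],"twist":[0,0,0]},
])

```text
t: 26.37
ee_pos: [461.2, 102.1, 352.7]
orientation: [2.136, 2.289, 0.008]
ft_force: [-0.7, -0.1, 0.6]
width: 39.7
```

Emit:
send_rows([
  {"offset":[0.02,-0.009,0],"twist":[0,0,0]},
  {"offset":[0.01,-0.003,0],"twist":[0,0,3]},
  {"offset":[0,0,0],"twist":[0,0,6.8]},
  {"offset":[0,0,0],"twist":[0,0,6.8]},
  {"offset":[0,0,0],"twist":[0,0,6.8]},
])

```text
t: 26.78
ee_pos: [440.1, 138.4, 352.2]
orientation: [2.56, 1.808, 0.008]
ft_force: [-0.1, 0.5, 0.3]
width: 39.8
```

Emit:
send_rows([
  {"offset":[0,0,0],"twist":[0,0,6.8]},
  {"offset":[0,0,0],"twist":[0,0,6.8]},
  {"offset":[0,0,0],"twist":[0,0,6.8]},
  {"offset":[0,0,0],"twist":[0,0,6.8]},
  {"offset":[0,0,0],"twist":[0,0,6.8]},
])

```text
t: 27.2
ee_pos: [438.6, 138.9, 352.1]
orientation: [2.992, 0.941, 0.01]
ft_force: [0.3, 0.7, -0.7]
width: 40.1
```

```bash
sed -i 's/^        if st\[k,4\]<40: continue/        if not 100<st[k,4]<320: continue/; s/T=P\[P\[:,2\]>zt-10\]/T=P[P[:,2]>zt-10]\n        if not 48<zt<66: continue/' h.py; python3 go.py 448 136.3 204 28
```

```text
t 27.2 pos [438.6 138.9 352.1] yaw 34.9 q6 1.25 tilt [ 0.008 -0.003] w 40.1 F [ 0.3  0.7 -0.7]
d now [  5.6   6.4 148.2] d final [  6.3   5.7 148.2] twist 6.9
level twist (tool deg) [ 0.4 -0.3 -0. ]
```

Emit:
send_rows([
  {"offset":[0.002,0.002,0.02],"twist":[0.4,-0.3,2]},
  {"offset":[0.002,0.002,0.025],"twist":[0,0,0]},
  {"offset":[0.001,0.001,0.025],"twist":[0,0,0]},
  {"offset":[0,0,0.02],"twist":[0,0,0]},
  {"offset":[0,0,0.012],"twist":[0,0,0]},
])

```text
t: 27.62
ee_pos: [447.5, 137.8, 250.4]
orientation: [3.016, 0.878, 0.016]
ft_force: [0.7, -0.8, -0.4]
width: 39.8
```

Emit:
send_rows([
  {"offset":[0,0,0],"twist":[0,0,0]},
  {"offset":[0,0,0],"twist":[0,0,0]},
  {"offset":[0,0,0],"twist":[0,0,0]},
  {"offset":[0,0,0],"twist":[0,0,0]},
  {"offset":[0,0,0],"twist":[0,0,0]},
])

```text
t: 28.03
ee_pos: [446.8, 137.6, 249.6]
orientation: [3.016, 0.88, 0.01]
ft_force: [0.2, 0.0, 0.3]
width: 40.1
```

```bash
python3 go.py 448 136.3 204 28; python3 - <<'E'
from h import *
im,d=snap('scene');C=cloud('scene',d)
P=C[205:255,335:385].reshape(-1,3);P=P[(P[:,2]>42)&(P[:,2]<60)&(abs(P[:,0]-450)<60)&(abs(P[:,1]-136)<60)];print(len(P),rect(P))
snap('top');print(nets.spot_point('top','tee0_mid')[:4])
cv2.imwrite('pics/s6.png',cv2.resize(im[180:270,310:430],(800,600)))
E
```

```text
t 28.03 pos [446.8 137.6 249.6] yaw 32.5 q6 1.28 tilt [0.006 0.001] w 40.1 F [0.2 0.  0.3]
d now [ 0.1  1.7 45.6] d final [ 0.2  1.7 45.6] twist 4.5
level twist (tool deg) [ 0.1 -0.3 -0. ]
115 (array([449. , 134.8]), array([77.3, 15.3]), np.float64(31.6))
[{'position': [164.9, 257.6], 'conf': 0.96}]
```

View pics/s6.png

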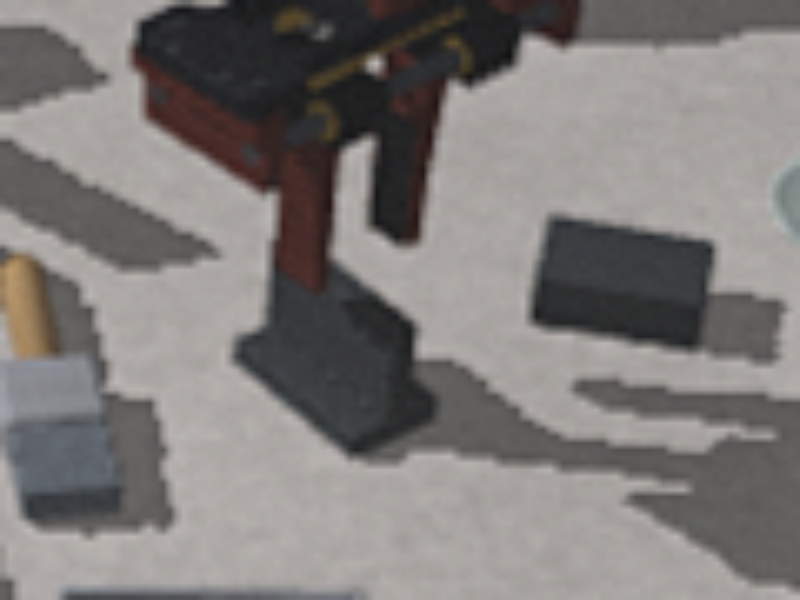

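The fingers line up either side of the web.

Emit:
send_rows([
  {"offset":[0,0.001,0.006],"twist":[0,0,2]},
  {"offset":[0,0,0.012],"twist":[0,0,2]},
  {"offset":[0,0,0.012],"twist":[0,0,0]},
  {"offset":[0,0,0.007],"twist":[0,0,0]},
  {"offset":[0,0,0.002],"twist":[0,0,0]},
])

```text
t: 28.6
ee_pos: [449.0, 137.3, 212.2]
orientation: [-3.046, -0.769, -0.021]
ft_force: [0.3, 0.0, 0.0]
width: 39.5
```

Emit:
send_rows([
  {"offset":[0,0,0],"twist":[0,0,0]},
  {"offset":[0,0,0],"twist":[0,0,0]},
  {"offset":[0,0,0],"twist":[0,0,0]},
  {"offset":[0,0,0],"twist":[0,0,0]},
  {"offset":[0,0,0],"twist":[0,0,0]},
])

```text
t: 29.02
ee_pos: [449.3, 137.4, 213.2]
orientation: [-3.045, -0.77, -0.022]
ft_force: [-0.1, 0.1, 0.6]
width: 40.1
```

```bash
python3 go.py 448 136.3 203 28.5
```

```text
t 29.02 pos [449.3 137.4 213.2] yaw 28.4 q6 1.35 tilt [0.014 0.004] w 40.1 F [-0.1  0.1  0.6]
d now [-1.8  0.3 10.1] d final [-1.8  0.3 10.1] twist -0.1
level twist (tool deg) [ 0.2 -0.8  0. ]
```

Emit:
send_rows([
  {"offset":[-0.001,0,0.005],"twist":[0.2,-0.8,0]},
  {"offset":[0,0,0.004],"twist":[0,0,0]},
  {"offset":[0,0,0.001],"twist":[0,0,0]},
  {"offset":[0,0,0],"twist":[0,0,0]},
  {"offset":[0,0,0],"twist":[0,0,0]},
])

```text
t: 29.43
ee_pos: [448.6, 136.9, 202.7]
orientation: [-3.046, -0.77, 0.001]
ft_force: [0.4, 0.4, 0.9]
width: 39.9
```

Emit:
send_rows([
  {"offset":[0,0,0],"twist":[0,0,0]},
  {"offset":[0,0,0],"twist":[0,0,0]},
  {"offset":[0,0,0],"twist":[0,0,0]},
  {"offset":[0,0,0],"twist":[0,0,0]},
  {"offset":[0,0,0],"twist":[0,0,0]},
], gripper=0.004)

```text
t: 29.85
ee_pos: [448.6, 136.9, 202.6]
orientation: [-3.045, -0.77, 0.001]
ft_force: [-0.1, 0.6, -1.0]
width: 11.9
```

Emit:
send_rows([
  {"offset":[0,0,0],"twist":[0,0,0]},
  {"offset":[0,0,0],"twist":[0,0,0]},
  {"offset":[0,0,0],"twist":[0,0,0]},
  {"offset":[0,0,0],"twist":[0,0,0]},
  {"offset":[0,0,0],"twist":[0,0,0]},
])

```text
t: 30.27
ee_pos: [448.6, 137.0, 202.6]
orientation: [-3.045, -0.77, 0.001]
ft_force: [-0.3, 0.6, -1.4]
width: 12.2
```

Emit:
send_rows([
  {"offset":[0,0,-0.01],"twist":[0,0,0]},
  {"offset":[0,0,-0.03],"twist":[0,0,0]},
  {"offset":[0,0,-0.036],"twist":[0,0,0]},
  {"offset":[0,0,-0.036],"twist":[0,0,0]},
  {"offset":[0,0,-0.03],"twist":[0,0,-5]},
])

```text
t: 30.68
ee_pos: [445.9, 136.1, 344.8]
orientation: [-3.009, -0.902, 0.03]
ft_force: [0.4, 0.8, -3.3]
width: 11.8
```

Emit:
send_rows([
  {"offset":[0,0,-0.01],"twist":[0,0,-6.8]},
  {"offset":[0,0,0],"twist":[0,0,-6.8]},
  {"offset":[0,0,0],"twist":[0,0,-6.8]},
  {"offset":[0,0,0],"twist":[0,0,-6.8]},
  {"offset":[0,0,0],"twist":[0,0,-6.8]},
])

```text
t: 31.1
ee_pos: [446.1, 136.1, 367.2]
orientation: [-2.589, -1.778, 0.004]
ft_force: [0.4, -0.6, -2.7]
width: 11.9
```

Emit:
send_rows([
  {"offset":[0,0,0],"twist":[0,0,-6.8]},
  {"offset":[0,0,0],"twist":[0,0,-6.8]},
  {"offset":[0,0,0],"twist":[0,0,-6.8]},
  {"offset":[0,0,0],"twist":[0,0,-3]},
  {"offset":[0,0,0],"twist":[0,0,-1]},
])

```text
t: 31.52
ee_pos: [443.7, 135.5, 370.1]
orientation: [-2.122, -2.314, 0.004]
ft_force: [0.3, 1.1, -3.1]
width: 12.2
```

```bash
python3 go.py 574 -230 330 97.5; python3 - <<'E'
from h import *
im,d=snap('top');drawer(d);cv2.imwrite('pics/x.png',im[160:290,350:480])
E
```

```text
t 31.52 pos [443.7 135.5 370.1] yaw 94.9 q6 0.18 tilt [-0.003 -0.001] w 12.2 F [ 0.3  1.1 -3.1]
d now [-375.3   98.5   39.9] d final [-379.3   81.6   39.9] twist -2.6
level twist (tool deg) [-0.2  0.   0. ]
drawer blob (u,w) rel floor -70.1 -100.0 3 z 85.6
drawer blob (u,w) rel floor -65.5 13.9 1 z 85.4
drawer blob (u,w) rel floor 17.3 71.7 152 z 79.6
drawer blob (u,w) rel floor -65.7 98.0 4 z 85.8
```

Emit:
send_rows([
  {"offset":[-0.025,0.006,0],"twist":[0,0,-2.6]},
  {"offset":[-0.034,0.0075,0],"twist":[0,0,0]},
  {"offset":[-0.034,0.0075,0],"twist":[0,0,0]},
  {"offset":[-0.034,0.0075,0],"twist":[0,0,0]},
  {"offset":[-0.034,0.0075,0],"twist":[0,0,-1]},
])

```text
t: 31.98
ee_pos: [498.2, -20.4, 371.4]
orientation: [-2.045, -2.38, 0.003]
ft_force: [0.9, 1.3, -2.7]
width: 11.7
```

Emit:
send_rows([
  {"offset":[-0.034,0.0075,0],"twist":[0,0,0]},
  {"offset":[-0.034,0.0075,0],"twist":[0,0,-1]},
  {"offset":[-0.034,0.0075,0],"twist":[0,0,0]},
  {"offset":[-0.034,0.0075,0],"twist":[0,0,-1]},
  {"offset":[-0.034,0.0075,0],"twist":[0,0,0]},
])

```text
t: 32.4
ee_pos: [562.8, -190.9, 372.0]
orientation: [-2.012, -2.406, 0.004]
ft_force: [0.5, -0.5, -3.5]
width: 11.7
```

Emit:
send_rows([
  {"offset":[-0.025,0.005,0],"twist":[0,0,-1]},
  {"offset":[-0.015,0.003,0],"twist":[0,0,0]},
  {"offset":[-0.007,0.002,0],"twist":[0,0,0]},
  {"offset":[0,0,0],"twist":[0,0,0]},
  {"offset":[0,0,0],"twist":[0,0,0]},
])

```text
t: 32.82
ee_pos: [582.4, -244.2, 371.7]
orientation: [-2.008, -2.41, 0.005]
ft_force: [-0.1, -0.5, -2.0]
width: 12.1
```

```bash
python3 go.py 574 -230 245 97.5
```

```text
t 32.82 pos [ 582.4 -244.2  371.7] yaw 100.4 q6 -0.6 tilt [-0.005  0.001] w 12.1 F [-0.1 -0.5 -2. ]
d now [ 15.2  -5.  126.8] d final [ 15.   -5.8 126.8] twist 2.9
level twist (tool deg) [-0.3 -0.1  0. ]
```

Emit:
send_rows([
  {"offset":[0.008,-0.003,0],"twist":[-0.3,0,1.5]},
  {"offset":[0.006,-0.002,0.015],"twist":[0,0,1.4]},
  {"offset":[0.001,0,0.025],"twist":[0,0,0]},
  {"offset":[0,0,0.025],"twist":[0,0,0]},
  {"offset":[0,0,0.015],"twist":[0,0,0]},
])

```text
t: 33.23
ee_pos: [574.2, -223.6, 294.6]
orientation: [2.071, 2.357, 0.007]
ft_force: [-0.3, -0.1, -2.6]
width: 11.9
```

Emit:
send_rows([
  {"offset":[0,0,0.006],"twist":[0,0,0]},
  {"offset":[0,0,0],"twist":[0,0,0]},
  {"offset":[0,0,0],"twist":[0,0,0]},
  {"offset":[0,0,0],"twist":[0,0,0]},
  {"offset":[0,0,0],"twist":[0,0,0]},
])

```text
t: 33.65
ee_pos: [572.7, -218.6, 287.3]
orientation: [-2.069, -2.362, -0.004]
ft_force: [0.5, -0.1, -3.6]
width: 12.0
```

```bash
python3 go.py 574 -230 223 97.5
```

```text
t 33.65 pos [ 572.7 -218.6  287.3] yaw 97.6 q6 -0.52 tilt [0.    0.003] w 12.0 F [ 0.5 -0.1 -3.6]
d now [-11.7  -0.3  64.2] d final [-11.7  -0.3  64.2] twist 0.1
level twist (tool deg) [ 0.  -0.2 -0. ]
```

Emit:
send_rows([
  {"offset":[-0.006,0,0.008],"twist":[0,-0.2,0]},
  {"offset":[-0.004,0,0.014],"twist":[0,0,0]},
  {"offset":[0,0,0.014],"twist":[0,0,0]},
  {"offset":[0,0,0.008],"twist":[0,0,0]},
  {"offset":[0,0,0.004],"twist":[0,0,0]},
])

```text
t: 34.07
ee_pos: [576.1, -231.2, 239.6]
orientation: [2.064, 2.355, 0.005]
ft_force: [-0.4, 0.1, -3.2]
width: 12.2
```

Emit:
send_rows([
  {"offset":[0,0,0],"twist":[0,0,0]},
  {"offset":[0,0,0],"twist":[0,0,0]},
  {"offset":[0,0,0],"twist":[0,0,0]},
  {"offset":[0,0,0],"twist":[0,0,0]},
  {"offset":[0,0,0],"twist":[0,0,0]},
])

```text
t: 34.48
ee_pos: [575.8, -231.8, 237.9]
orientation: [2.066, 2.356, 0.003]
ft_force: [0.1, 0.3, -2.7]
width: 11.9
```

```bash
python3 go.py 574 -230 222.6 97.5
```

```text
t 34.48 pos [ 575.8 -231.8  237.9] yaw 97.5 q6 -0.53 tilt [ 0.007 -0.004] w 11.9 F [ 0.1  0.3 -2.7]
d now [ 2.1 -1.6 15.3] d final [ 2.1 -1.6 15.3] twist -0.0
level twist (tool deg) [0.4 0.3 0. ]
```

Emit:
send_rows([
  {"offset":[0,0,0.004],"twist":[0.3,0.2,0]},
  {"offset":[0,0,0.004],"twist":[0,0,0]},
  {"offset":[0,0,0.003],"twist":[0,0,0]},
  {"offset":[0,0,0.001],"twist":[0,0,0]},
  {"offset":[0,0,0],"twist":[0,0,0]},
])

```text
t: 34.9
ee_pos: [576.3, -231.9, 226.1]
orientation: [2.069, 2.359, 0.002]
ft_force: [1.0, 0.4, -2.2]
width: 11.5
```

Emit:
send_rows([
  {"offset":[0,0,0.001],"twist":[0,0,0]},
  {"offset":[0,0,0.001],"twist":[0,0,0]},
  {"offset":[0,0,0],"twist":[0,0,0]},
  {"offset":[0,0,0],"twist":[0,0,0]},
  {"offset":[0,0,0],"twist":[0,0,0]},
])

```text
t: 35.32
ee_pos: [576.3, -231.8, 223.7]
orientation: [2.069, 2.36, 0.002]
ft_force: [0.2, -0.8, -2.8]
width: 12.2
```

```bash
python3 go.py 574 -230 222.6 97.5
```

```text
t 35.32 pos [ 576.3 -231.8  223.7] yaw 97.5 q6 -0.53 tilt [ 0.003 -0.001] w 12.2 F [ 0.2 -0.8 -2.8]
d now [ 2.1 -2.1  1.1] d final [ 2.1 -2.1  1.1] twist 0.0
level twist (tool deg) [ 0.2  0.1 -0. ]
```

Settle it, open, lift, and look for tee3.

Emit:
send_rows([
  {"offset":[0,0,0.001],"twist":[0,0,0]},
  {"offset":[0,0,0],"twist":[0,0,0]},
  {"offset":[0,0,0],"twist":[0,0,0]},
  {"offset":[0,0,0],"twist":[0,0,0]},
  {"offset":[0,0,0],"twist":[0,0,0]},
])

```text
t: 35.73
ee_pos: [576.5, -231.9, 222.9]
orientation: [2.069, 2.359, 0.002]
ft_force: [-0.3, -0.5, -3.1]
width: 11.8
```

Emit:
send_rows([
  {"offset":[0,0,0],"twist":[0,0,0]},
  {"offset":[0,0,0],"twist":[0,0,0]},
  {"offset":[0,0,0],"twist":[0,0,0]},
  {"offset":[0,0,0],"twist":[0,0,0]},
  {"offset":[0,0,0],"twist":[0,0,0]},
], gripper=0.04)

```text
t: 36.15
ee_pos: [577.2, -232.2, 224.1]
orientation: [2.067, 2.357, 0.003]
ft_force: [-0.2, 0.0, -0.2]
width: 39.1
```

Emit:
send_rows([
  {"offset":[0,0,-0.008],"twist":[0,0,0]},
  {"offset":[0,0,-0.02],"twist":[0,0,0]},
  {"offset":[0,0,-0.035],"twist":[0,0,0]},
  {"offset":[0,0,-0.035],"twist":[0,0,0]},
  {"offset":[0,0,-0.03],"twist":[0,0,3]},
])

```text
t: 36.57
ee_pos: [574.3, -230.9, 350.7]
orientation: [-2.127, -2.302, 0.005]
ft_force: [1.2, -0.7, -0.6]
width: 40.0
```

```bash
python3 go.py 509 446.5 330 44; python3 - <<'E'
from h import *
im,d=snap('top');tees(d);drawer(d)
im,d=snap('scene');C=cloud('scene',d)
P=C[210:265,450:515].reshape(-1,3);P=P[(P[:,2]>42)&(P[:,2]<60)];print(len(P),rect(P))
E
```

```text
t 36.57 pos [ 574.3 -230.9  350.7] yaw 94.5 q6 -0.48 tilt [-0.008  0.003] w 40.0 F [ 1.2 -0.7 -0.6]
d now [680.4 -11.5  23.4] d final [ 423.7 -532.5   23.4] twist 50.5
level twist (tool deg) [-0.4 -0.2 -0. ]
[161. 257.] 214 ztop 59.4 all [508.5 445.9] [78.1 16.3] 40.6 top [507.1 446.9] [76.9 12.5] 42.6 mean [507.3 446.5  54.3]
drawer blob (u,w) rel floor -66.3 -31.4 1 z 83.4
drawer blob (u,w) rel floor 48.6 2.3 28 z 78.1
drawer blob (u,w) rel floor 36.7 71.7 81 z 78.0
203 (array([509.7, 446.1]), array([76.2, 19.1]), np.float64(42.4))
```

Emit:
send_rows([
  {"offset":[0.025,0,0],"twist":[-0.4,-0.2,0]},
  {"offset":[0.036,-0.0006,0],"twist":[0,0,0]},
  {"offset":[0.036,-0.0006,0],"twist":[0,0,0]},
  {"offset":[0.036,-0.0006,0],"twist":[0,0,0]},
  {"offset":[0.036,-0.0006,0],"twist":[0,0,0]},
])

```text
t: 37.08
ee_pos: [560.3, -64.4, 356.3]
orientation: [2.131, 2.284, 0.009]
ft_force: [0.6, -0.7, 0.6]
width: 39.9
```

Emit:
send_rows([
  {"offset":[0.036,-0.0006,0],"twist":[0,0,0]},
  {"offset":[0.036,-0.0006,0],"twist":[0,0,0]},
  {"offset":[0.036,-0.0006,0],"twist":[0,0,0]},
  {"offset":[0.036,-0.0006,0],"twist":[0,0,0]},
  {"offset":[0.036,-0.0006,0],"twist":[0,0,0]},
])

```text
t: 37.5
ee_pos: [541.1, 122.9, 353.2]
orientation: [2.131, 2.286, 0.006]
ft_force: [0.0, 0.4, -0.8]
width: 39.9
```

Emit:
send_rows([
  {"offset":[0.036,-0.0006,0],"twist":[0,0,0]},
  {"offset":[0.036,-0.0006,0],"twist":[0,0,0]},
  {"offset":[0.036,-0.0006,0],"twist":[0,0,0]},
  {"offset":[0.036,-0.0006,0],"twist":[0,0,0]},
  {"offset":[0.036,-0.0006,0],"twist":[0,0,0]},
])

```text
t: 37.92
ee_pos: [521.4, 310.8, 349.8]
orientation: [2.129, 2.29, 0.001]
ft_force: [1.2, -0.8, 0.1]
width: 39.9
```

Emit:
send_rows([
  {"offset":[0.034,0,0],"twist":[0,0,0]},
  {"offset":[0.025,0,0],"twist":[0,0,0]},
  {"offset":[0.015,0,0],"twist":[0,0,4]},
  {"offset":[0.005,0,0],"twist":[0,0,6.8]},
  {"offset":[0,0,0],"twist":[0,0,6.8]},
])

```text
t: 38.33
ee_pos: [511.6, 401.3, 346.3]
orientation: [2.453, 1.942, 0.003]
ft_force: [0.3, -0.9, -0.3]
width: 40.2
```

Emit:
send_rows([
  {"offset":[0,0,0],"twist":[0,0,6.8]},
  {"offset":[0,0,0],"twist":[0,0,6.8]},
  {"offset":[0,0,0],"twist":[0,0,6.8]},
  {"offset":[0,0,0],"twist":[0,0,3]},
  {"offset":[0,0,0],"twist":[0,0,0]},
])

```text
t: 38.75
ee_pos: [509.4, 402.5, 342.9]
orientation: [2.81, 1.375, -0.001]
ft_force: [-0.7, 0.7, 0.1]
width: 39.8
```

```bash
python3 go.py 508.3 446.3 250 43
```

```text
t 38.75 pos [509.4 402.5 342.9] yaw 52.1 q6 1.32 tilt [ 0.005 -0.012] w 39.8 F [-0.7  0.7  0.1]
d now [ 34.5 -28.9  92.4] d final [ 29.4 -34.   92.4] twist 9.1
level twist (tool deg) [ 0.7  0.4 -0. ]
```

Emit:
send_rows([
  {"offset":[0.015,-0.012,0],"twist":[0.6,0.4,0]},
  {"offset":[0.013,-0.01,0.01],"twist":[0,0,0]},
  {"offset":[0.005,-0.005,0.02],"twist":[0,0,4]},
  {"offset":[0,0,0.025],"twist":[0,0,4]},
  {"offset":[0,0,0.02],"twist":[0,0,1]},
])

```text
t: 39.17
ee_pos: [509.5, 447.3, 269.5]
orientation: [-2.917, -1.161, -0.014]
ft_force: [0.2, -0.4, -0.6]
width: 39.9
```

Emit:
send_rows([
  {"offset":[0,0,0.01],"twist":[0,0,0]},
  {"offset":[0,0,0],"twist":[0,0,0]},
  {"offset":[0,0,0],"twist":[0,0,0]},
  {"offset":[0,0,0],"twist":[0,0,0]},
  {"offset":[0,0,0],"twist":[0,0,0]},
])

```text
t: 39.58
ee_pos: [508.3, 446.2, 254.9]
orientation: [2.914, 1.173, 0.002]
ft_force: [0.9, 0.8, 0.0]
width: 39.8
```

```bash
python3 go.py 508.3 446.3 204 43; python3 - <<'E'
from h import *
im,d=snap('scene');C=cloud('scene',d)
cv2.imwrite('pics/s7.png',cv2.resize(im[190:280,420:540],(800,600)))
P=C[210:265,450:515].reshape(-1,3);P=P[(P[:,2]>42)&(P[:,2]<60)];print(len(P),rect(P))
E
```

```text
t 39.58 pos [508.3 446.2 254.9] yaw 43.9 q6 1.51 tilt [0.001 0.   ] w 39.8 F [0.9 0.8 0. ]
d now [-0.  -0.1 50.9] d final [-0.  -0.1 50.9] twist 0.9
level twist (tool deg) [ 0.  -0.1  0. ]
180 (array([510.8, 445.7]), array([75. , 20.2]), np.float64(38.7))
```

View pics/s7.png

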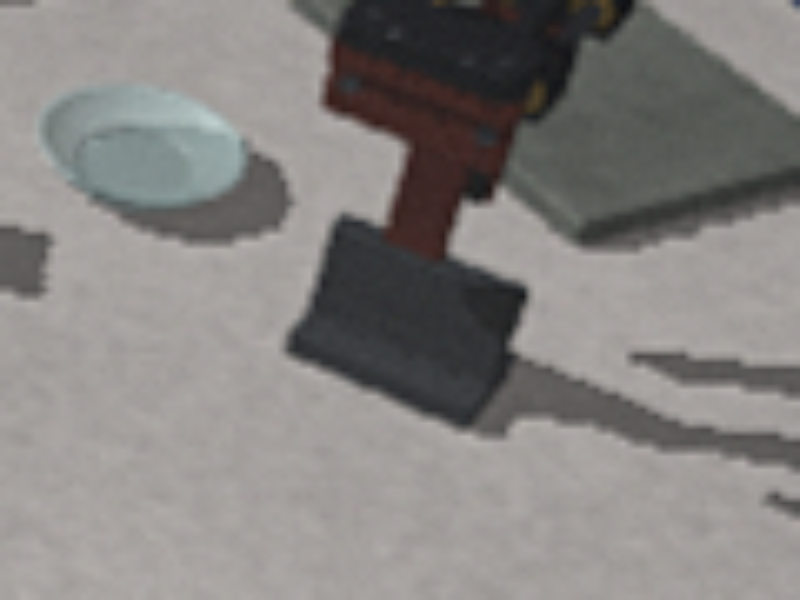

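The near finger's tip appears just in front of the web's top edge, as it should at this height. I'll descend.

Emit:
send_rows([
  {"offset":[0,0,0.008],"twist":[0,0,0.5]},
  {"offset":[0,0,0.013],"twist":[0,0,0]},
  {"offset":[0,0,0.013],"twist":[0,0,0]},
  {"offset":[0,0,0.007],"twist":[0,0,0]},
  {"offset":[0,0,0.003],"twist":[0,0,0]},
])

```text
t: 40.05
ee_pos: [509.7, 446.9, 210.9]
orientation: [-2.918, -1.159, -0.013]
ft_force: [0.0, -0.9, -0.3]
width: 39.9
```

Emit:
send_rows([
  {"offset":[0,0,0],"twist":[0,0,0]},
  {"offset":[0,0,0],"twist":[0,0,0]},
  {"offset":[0,0,0],"twist":[0,0,0]},
  {"offset":[0,0,0],"twist":[0,0,0]},
  {"offset":[0,0,0],"twist":[0,0,0]},
])

```text
t: 40.47
ee_pos: [509.3, 446.5, 208.4]
orientation: [-2.919, -1.159, -0.008]
ft_force: [-0.2, 0.3, -0.1]
width: 40.3
```

```bash
python3 go.py 508.5 446.3 203 43
```

```text
t 40.47 pos [509.3 446.5 208.4] yaw 43.3 q6 1.52 tilt [0.004 0.003] w 40.3 F [-0.2  0.3 -0.1]
d now [-0.7 -0.4  5.4] d final [-0.7 -0.4  5.4] twist 0.3
level twist (tool deg) [ 0.  -0.3 -0. ]
```

Emit:
send_rows([
  {"offset":[0,0,0.003],"twist":[0,-0.3,0]},
  {"offset":[0,0,0.001],"twist":[0,0,0]},
  {"offset":[0,0,0],"twist":[0,0,0]},
  {"offset":[0,0,0],"twist":[0,0,0]},
  {"offset":[0,0,0],"twist":[0,0,0]},
], gripper=0.004)

```text
t: 40.88
ee_pos: [509.6, 446.9, 205.4]
orientation: [2.919, 1.16, 0.002]
ft_force: [0.9, 0.2, -0.6]
width: 11.8
```

Emit:
send_rows([
  {"offset":[0,0,0],"twist":[0,0,0]},
  {"offset":[0,0,0],"twist":[0,0,0]},
  {"offset":[0,0,0],"twist":[0,0,0]},
  {"offset":[0,0,0],"twist":[0,0,0]},
  {"offset":[0,0,0],"twist":[0,0,0]},
])

```text
t: 41.3
ee_pos: [509.6, 446.9, 205.3]
orientation: [2.919, 1.16, 0.003]
ft_force: [-0.1, -0.2, -1.0]
width: 12.0
```

Emit:
send_rows([
  {"offset":[0,0,-0.01],"twist":[0,0,0]},
  {"offset":[0,0,-0.03],"twist":[0,0,0]},
  {"offset":[0,0,-0.036],"twist":[0,0,0]},
  {"offset":[0,0,-0.036],"twist":[0,0,0]},
  {"offset":[0,0,-0.03],"twist":[0,0,-5]},
])

```text
t: 41.72
ee_pos: [506.9, 444.7, 343.8]
orientation: [2.861, 1.283, -0.028]
ft_force: [0.4, 0.9, -2.6]
width: 11.9
```

Emit:
send_rows([
  {"offset":[0,0,-0.01],"twist":[0,0,-6.8]},
  {"offset":[0,0,0],"twist":[0,0,-6.8]},
  {"offset":[0,0,0],"twist":[0,0,-6.8]},
  {"offset":[0,0,0],"twist":[0,0,-6.8]},
  {"offset":[0,0,0],"twist":[0,0,-6.8]},
])

```text
t: 42.13
ee_pos: [507.9, 445.5, 368.9]
orientation: [2.335, 2.1, -0.004]
ft_force: [0.3, 0.8, -2.6]
width: 12.0
```

Emit:
send_rows([
  {"offset":[0,0,0],"twist":[0,0,-6.8]},
  {"offset":[0,0,0],"twist":[0,0,-6]},
  {"offset":[0,0,0],"twist":[0,0,-2]},
  {"offset":[0,0,0],"twist":[0,0,0]},
  {"offset":[0,0,0],"twist":[0,0,0]},
])

```text
t: 42.55
ee_pos: [506.9, 444.6, 371.9]
orientation: [2.023, 2.402, -0.004]
ft_force: [0.5, -0.7, -2.3]
width: 11.7
```

```bash
python3 go.py 504.5 -239 360 97.5; python3 - <<'E'
from h import *
im,d=snap('top');drawer(d);cv2.imwrite('pics/t7.png',cv2.resize(im[130:310,140:540],(800,360)))
E
```

```text
t 42.55 pos [506.9 444.6 371.9] yaw 99.8 q6 0.53 tilt [-0.001 -0.003] w 11.7 F [ 0.5 -0.7 -2.3]
d now [-673.2 -118.5   13.8] d final [-677.4  -91.6   13.8] twist 2.3
level twist (tool deg) [-0.1  0.1  0. ]
drawer blob (u,w) rel floor -66.7 -89.8 1 z 84.8
drawer blob (u,w) rel floor -72.5 -77.4 3 z 85.0
drawer blob (u,w) rel floor 2.8 -33.3 140 z 78.4
drawer blob (u,w) rel floor -69.2 3.6 3 z 85.3
drawer blob (u,w) rel floor -66.3 30.3 1 z 82.3
drawer blob (u,w) rel floor 18.8 71.6 148 z 78.5
drawer blob (u,w) rel floor -65.5 100.2 2 z 84.8
```

View pics/t7.png

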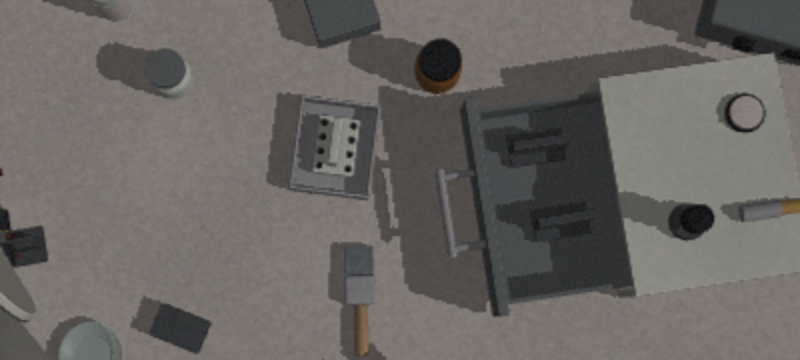

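The second tee has been knocked within the drawer, to (u 3, w -33), and still stands. I'll put the third at w=-89, opening narrowly there.

Emit:
send_rows([
  {"offset":[0,0,0],"twist":[0,0,2.3]},
  {"offset":[-0.025,-0.004,0],"twist":[0,0,0]},
  {"offset":[-0.036,-0.006,0],"twist":[0,0,0]},
  {"offset":[-0.036,-0.006,0],"twist":[0,0,0]},
  {"offset":[-0.036,-0.006,0],"twist":[0,0,0]},
])

```text
t: 43.02
ee_pos: [501.1, 312.2, 372.5]
orientation: [2.073, 2.359, 0.004]
ft_force: [0.3, 0.2, -1.9]
width: 11.7
```

Emit:
send_rows([
  {"offset":[-0.036,-0.006,0],"twist":[0,0,0]},
  {"offset":[-0.036,-0.006,0],"twist":[0,0,0]},
  {"offset":[-0.036,-0.006,0],"twist":[0,0,0]},
  {"offset":[-0.036,-0.006,0],"twist":[0,0,0]},
  {"offset":[-0.036,-0.006,0],"twist":[0,0,0]},
])

```text
t: 43.43
ee_pos: [491.8, 122.0, 373.4]
orientation: [2.078, 2.354, 0.006]
ft_force: [0.0, -0.0, -1.8]
width: 11.7
```

Emit:
send_rows([
  {"offset":[-0.036,-0.006,0],"twist":[0,0,0]},
  {"offset":[-0.036,-0.006,0],"twist":[0,0,0]},
  {"offset":[-0.036,-0.006,0],"twist":[0,0,0]},
  {"offset":[-0.036,-0.006,0],"twist":[0,0,0]},
  {"offset":[-0.036,-0.006,0],"twist":[0,0,0]},
])

```text
t: 43.85
ee_pos: [481.5, -68.9, 375.2]
orientation: [2.083, 2.345, 0.009]
ft_force: [0.6, 0.8, -2.6]
width: 12.1
```

Emit:
send_rows([
  {"offset":[-0.036,-0.006,0],"twist":[0,0,0]},
  {"offset":[-0.03,-0.005,0],"twist":[0,0,0]},
  {"offset":[-0.015,-0.003,0],"twist":[0,0,0]},
  {"offset":[-0.005,0,0],"twist":[0,0,0]},
  {"offset":[0,0,0],"twist":[0,0,0]},
])

```text
t: 44.27
ee_pos: [475.8, -166.6, 377.1]
orientation: [2.097, 2.327, 0.01]
ft_force: [0.5, -0.3, -2.0]
width: 11.8
```

```bash
python3 go.py 485.6 -241.7 290 97.5; python3 - <<'E'
from h import *
im,d=snap('top');C=cloud('top',d)[160:290,350:480].reshape(-1,3)
u=np.array([-.1305,.9914]);w=np.array([.9914,.1305]);A=C[:,:2]@u+323;B=C[:,:2]@w-539
for lo,hi in((-60,0),(45,100)):
    q=(C[:,2]>66)&(C[:,2]<86)&(A<60)&(A>-55)&(B>lo)&(B<hi);print(q.sum(),rect(np.c_[A[q],B[q]]))
E
```

```text
t 44.27 pos [ 475.8 -166.6  377.1] yaw 95.9 q6 -0.47 tilt [ 0.011 -0.001] w 11.8 F [ 0.5 -0.3 -2. ]
d now [-75.5   1.1  87.3] d final [-75.5  -1.   87.3] twist -1.6
level twist (tool deg) [ 0.6  0.1 -0. ]
8 (array([-30.7, -29.2]), array([14.4,  2.9]), np.float64(29.2))
143 (array([18.3, 72. ]), array([75.9, 12.7]), np.float64(-0.4))
```

Emit:
send_rows([
  {"offset":[-0.018,0,0],"twist":[0.5,0,-1.6]},
  {"offset":[-0.022,0,0],"twist":[0,0,0]},
  {"offset":[-0.02,0,0.01],"twist":[0,0,0]},
  {"offset":[-0.01,0,0.02],"twist":[0,0,0]},
  {"offset":[-0.002,0,0.02],"twist":[0,0,0]},
])

```text
t: 44.73
ee_pos: [488.3, -233.4, 330.2]
orientation: [2.054, 2.364, 0.005]
ft_force: [0.1, 0.9, -2.1]
width: 11.5
```

Emit:
send_rows([
  {"offset":[0,0,0.015],"twist":[0,0,0]},
  {"offset":[0,0,0.01],"twist":[0,0,0]},
  {"offset":[0,0,0],"twist":[0,0,0]},
  {"offset":[0,0,0],"twist":[0,0,0]},
  {"offset":[0,0,0],"twist":[0,0,0]},
])

```text
t: 45.15
ee_pos: [489.3, -227.8, 301.0]
orientation: [2.054, 2.374, 0.003]
ft_force: [0.8, 0.2, -1.0]
width: 12.0
```

```bash
python3 go.py 485.6 -241.7 225.4 97.5; python3 - <<'E'
from h import *
im,d=snap('scene');cv2.imwrite('pics/s8.png',cv2.resize(im[190:330,140:300],(686,600)))
C=cloud('scene',d)[190:330,140:300].reshape(-1,3)
u=np.array([-.1305,.9914]);w=np.array([.9914,.1305]);A=C[:,:2]@u+323;B=C[:,:2]@w-539
for lo,hi in((-60,0),(45,100)):
    q=(C[:,2]>62)&(C[:,2]<82)&(A<60)&(A>-55)&(B>lo)&(B<hi);print(q.sum(),rect(np.c_[A[q],B[q]]))
E
```

```text
t 45.15 pos [ 489.3 -227.8  301. ] yaw 98.3 q6 -0.6 tilt [ 0.003 -0.   ] w 12.0 F [ 0.8  0.2 -1. ]
d now [-13.2  -5.9  75.6] d final [-13.3  -5.8  75.6] twist 0.8
level twist (tool deg) [ 0.2  0.  -0. ]
253 (array([  0.6, -31.4]), array([75.4, 17.8]), np.float64(-1.0))
292 (array([17.1, 73.7]), array([75.8, 15.3]), np.float64(-0.8))
```

View pics/s8.png

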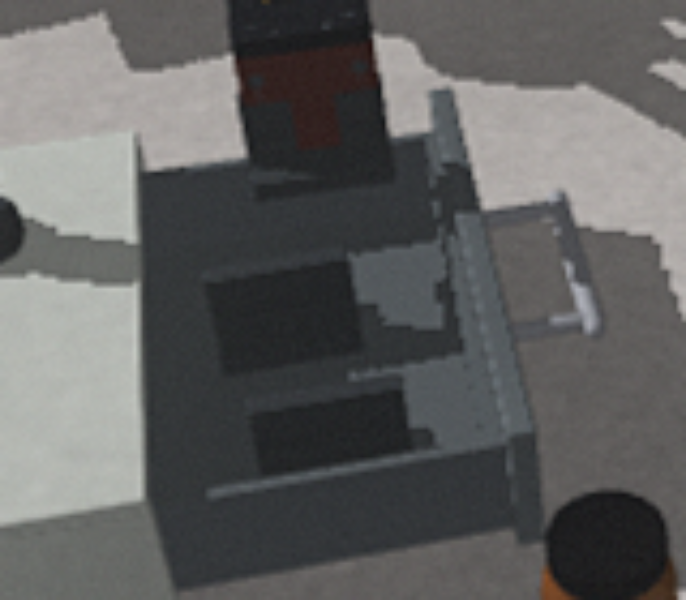

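Both tees stand parallel in the drawer, and the third hangs clear of the near wall. I'll lower it.

Emit:
send_rows([
  {"offset":[-0.006,-0.003,0.01],"twist":[0.1,0,0.8]},
  {"offset":[-0.006,-0.003,0.016],"twist":[0,0,0]},
  {"offset":[0,0,0.016],"twist":[0,0,0]},
  {"offset":[0,0,0.01],"twist":[0,0,0]},
  {"offset":[0,0,0.005],"twist":[0,0,0]},
])

```text
t: 45.62
ee_pos: [487.2, -242.5, 246.2]
orientation: [2.065, 2.349, 0.005]
ft_force: [0.2, -0.2, -2.7]
width: 12.4
```

Emit:
send_rows([
  {"offset":[0,0,0],"twist":[0,0,0]},
  {"offset":[0,0,0],"twist":[0,0,0]},
  {"offset":[0,0,0],"twist":[0,0,0]},
  {"offset":[0,0,0],"twist":[0,0,0]},
  {"offset":[0,0,0],"twist":[0,0,0]},
])

```text
t: 46.03
ee_pos: [487.4, -242.9, 246.4]
orientation: [2.067, 2.348, 0.005]
ft_force: [0.4, -0.4, -1.1]
width: 11.8
```

```bash
python3 go.py 485.6 -241.7 225.4 97.5
```

```text
t 46.03 pos [ 487.4 -242.9  246.4] yaw 97.3 q6 -0.61 tilt [ 0.012 -0.006] w 11.8 F [ 0.4 -0.4 -1.1]
d now [ 1.6 -1.8 21. ] d final [ 1.6 -1.8 21. ] twist -0.2
level twist (tool deg) [0.6 0.4 0. ]
```

Emit:
send_rows([
  {"offset":[0,0,0.005],"twist":[0.5,0.3,0]},
  {"offset":[0,0,0.006],"twist":[0,0,0]},
  {"offset":[0,0,0.005],"twist":[0,0,0]},
  {"offset":[0,0,0.002],"twist":[0,0,0]},
  {"offset":[0,0,0],"twist":[0,0,0]},
])

```text
t: 46.45
ee_pos: [488.1, -243.1, 227.9]
orientation: [2.072, 2.355, 0.001]
ft_force: [0.2, -0.0, -2.1]
width: 12.1
```

Emit:
send_rows([
  {"offset":[0,0,0.001],"twist":[0,0,0]},
  {"offset":[0,0,0.001],"twist":[0,0,0]},
  {"offset":[0,0,0],"twist":[0,0,0]},
  {"offset":[0,0,0],"twist":[0,0,0]},
  {"offset":[0,0,0],"twist":[0,0,0]},
])

```text
t: 46.87
ee_pos: [488.1, -243.1, 225.6]
orientation: [2.072, 2.355, 0.001]
ft_force: [-0.0, 0.6, -2.5]
width: 11.8
```

```bash
python3 go.py 485.6 -241.7 225.4 97.5
```

```text
t 46.87 pos [ 488.1 -243.1  225.6] yaw 97.3 q6 -0.61 tilt [ 0.004 -0.003] w 11.8 F [-0.   0.6 -2.5]
d now [ 1.7 -2.3  0.1] d final [ 1.7 -2.3  0.1] twist -0.2
level twist (tool deg) [ 0.2  0.2 -0. ]
```

Emit:
send_rows([
  {"offset":[0,0,0.001],"twist":[0,0,0]},
  {"offset":[0,0,0],"twist":[0,0,0]},
  {"offset":[0,0,0],"twist":[0,0,0]},
  {"offset":[0,0,0],"twist":[0,0,0]},
  {"offset":[0,0,0],"twist":[0,0,0]},
])

```text
t: 47.28
ee_pos: [488.4, -243.3, 225.6]
orientation: [2.071, 2.354, 0.001]
ft_force: [0.4, 0.2, -1.9]
width: 11.5
```

Emit:
send_rows([
  {"offset":[0,0,0],"twist":[0,0,0]},
  {"offset":[0,0,0],"twist":[0,0,0]},
  {"offset":[0,0,0],"twist":[0,0,0]},
  {"offset":[0,0,0],"twist":[0,0,0]},
  {"offset":[0,0,0],"twist":[0,0,0]},
], gripper=0.026)

```text
t: 47.7
ee_pos: [488.8, -243.5, 225.9]
orientation: [2.07, 2.353, 0.002]
ft_force: [0.3, 0.2, 0.7]
width: 25.9
```

Emit:
send_rows([
  {"offset":[0,0,-0.008],"twist":[0,0,0]},
  {"offset":[0,0,-0.02],"twist":[0,0,0]},
  {"offset":[0,0,-0.03],"twist":[0,0,0]},
  {"offset":[0,0,-0.03],"twist":[0,0,0]},
  {"offset":[0,0,-0.02],"twist":[0,0,0]},
])

```text
t: 48.12
ee_pos: [486.6, -242.3, 334.6]
orientation: [-2.073, -2.357, 0.003]
ft_force: [1.3, 0.3, -0.1]
width: 25.9
```

```bash
python3 go.py 551 -45 300 97.5
```

```text
t 48.12 pos [ 486.6 -242.3  334.6] yaw 97.3 q6 -0.61 tilt [-0.003  0.001] w 25.9 F [ 1.3  0.3 -0.1]
d now [187.4  89.2  34.5] d final [187.1  89.7  34.5] twist -0.2
level twist (tool deg) [-0.2 -0.1  0. ]
```

Emit:
send_rows([
  {"offset":[0.02,0.01,0],"twist":[0,0,0]},
  {"offset":[0.033,0.016,0],"twist":[0,0,0]},
  {"offset":[0.033,0.016,0],"twist":[0,0,0]},
  {"offset":[0.033,0.016,0],"twist":[0,0,0]},
  {"offset":[0.033,0.016,0],"twist":[0,0,0]},
], gripper=0.0)

```text
t: 48.53
ee_pos: [542.9, -83.5, 345.4]
orientation: [2.079, 2.338, 0.005]
ft_force: [1.8, -0.0, -0.8]
width: 0.7
```

Emit:
send_rows([
  {"offset":[0.02,0.01,0],"twist":[0,0,0]},
  {"offset":[0.01,0.005,0],"twist":[0,0,0]},
  {"offset":[0,0,0],"twist":[0,0,0]},
  {"offset":[0,0,0],"twist":[0,0,0]},
  {"offset":[0,0,0],"twist":[0,0,0]},
])

```text
t: 48.95
ee_pos: [555.6, -45.4, 348.2]
orientation: [2.069, 2.343, 0.008]
ft_force: [-0.1, -0.3, 0.3]
width: 0.2
```

```bash
python3 go.py 551 -45 235 97.5; python3 - <<'E'
from h import *
im,d=snap('top');drawer(d);cv2.imwrite('pics/t9.png',cv2.resize(im[130:310,140:540],(800,360)))
im,d=snap('scene');C=cloud('scene',d)[190:330,140:300].reshape(-1,3)
u=np.array([-.1305,.9914]);w=np.array([.9914,.1305]);A=C[:,:2]@u+323;B=C[:,:2]@w-539
for lo,hi in((-115,-65),(-60,0),(45,100)):
    q=(C[:,2]>62)&(C[:,2]<82)&(A<60)&(A>-55)&(B>lo)&(B<hi);print(q.sum(),rect(np.c_[A[q],B[q]]),np.percentile(C[q,2],97).round(1))
E
```

```text
t 48.95 pos [555.6 -45.4 348.2] yaw 97.1 q6 -0.22 tilt [ 0.015 -0.006] w 0.2 F [-0.1 -0.3  0.3]
d now [  1.9  -6.2 113.1] d final [  1.9  -6.2 113.1] twist -0.4
level twist (tool deg) [ 0.8  0.5 -0. ]
drawer blob (u,w) rel floor 15.8 -89.9 57 z 77.4
drawer blob (u,w) rel floor 16.8 -83.7 81 z 79.5
drawer blob (u,w) rel floor 2.2 -33.4 138 z 78.6
drawer blob (u,w) rel floor -66.2 16.6 1 z 84.0
drawer blob (u,w) rel floor -65.9 31.3 2 z 85.2
drawer blob (u,w) rel floor 17.8 71.5 150 z 79.4
drawer blob (u,w) rel floor -65.6 109.5 2 z 85.8
227 (array([ 15.9, -84.3]), array([75. , 16.2]), np.float64(1.9)) 76.6
258 (array([  0.6, -31. ]), array([75.4, 17. ]), np.float64(-0.8)) 76.6
301 (array([17.1, 73.7]), array([75.4, 16.7]), np.float64(0.8)) 76.4
```

View pics/t9.png

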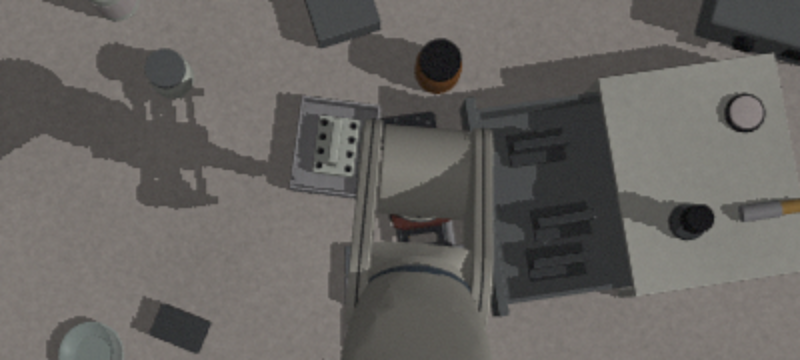

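All three tees stand in the drawer. I'll bring the closed fingers down in front of the bar.

Emit:
send_rows([
  {"offset":[0,-0.003,0.015],"twist":[0.7,0.5,0]},
  {"offset":[0,-0.003,0.022],"twist":[0,0,-0.4]},
  {"offset":[0,0,0.025],"twist":[0,0,0]},
  {"offset":[0,0,0.025],"twist":[0,0,0]},
  {"offset":[0,0,0.015],"twist":[0,0,0]},
])

```text
t: 49.47
ee_pos: [549.0, -52.3, 243.3]
orientation: [2.078, 2.351, 0.008]
ft_force: [-0.0, -0.6, 0.4]
width: -0.1
```

Emit:
send_rows([
  {"offset":[0,0,0.006],"twist":[0,0,0]},
  {"offset":[0,0,0],"twist":[0,0,0]},
  {"offset":[0,0,0],"twist":[0,0,0]},
  {"offset":[0,0,0],"twist":[0,0,0]},
  {"offset":[0,0,0],"twist":[0,0,0]},
])

```text
t: 49.88
ee_pos: [545.9, -55.2, 231.7]
orientation: [-2.083, -2.345, 0.001]
ft_force: [-0.0, 0.2, 0.3]
width: 0.4
```

```bash
python3 go.py 553.3 -73.3 232 97.5
```

```text
t 49.88 pos [545.9 -55.2 231.7] yaw 96.8 q6 -0.24 tilt [-0.004  0.003] w 0.4 F [-0.   0.2  0.3]
d now [-18.8   5.2  -0.4] d final [-18.9   5.   -0.4] twist -0.7
level twist (tool deg) [-0.2 -0.2 -0. ]
```

Emit:
send_rows([
  {"offset":[-0.006,0.002,0],"twist":[0,0,-0.6]},
  {"offset":[-0.006,0.002,0],"twist":[0,0,0]},
  {"offset":[-0.005,0.001,0],"twist":[0,0,0]},
  {"offset":[-0.005,0,0],"twist":[0,0,0]},
  {"offset":[-0.006,0,0],"twist":[0,0,0]},
])

```text
t: 50.3
ee_pos: [556.3, -84.0, 234.9]
orientation: [-2.07, -2.361, -0.004]
ft_force: [-0.6, 1.2, -1.4]
width: 0.1
```

Emit:
send_rows([
  {"offset":[-0.007,0,0],"twist":[0,0,0]},
  {"offset":[-0.008,0,0],"twist":[0,0,0]},
  {"offset":[-0.009,0,0],"twist":[0,0,0]},
  {"offset":[-0.009,0,0],"twist":[0,0,0]},
  {"offset":[-0.009,0,0],"twist":[0,0,0]},
])

```text
t: 50.72
ee_pos: [562.3, -129.4, 234.9]
orientation: [-2.07, -2.361, -0.005]
ft_force: [-0.1, 2.3, -0.6]
width: 0.4
```

Emit:
send_rows([
  {"offset":[-0.009,0,0],"twist":[0,0,0]},
  {"offset":[-0.009,0,0],"twist":[0,0,0]},
  {"offset":[-0.009,0,0],"twist":[0,0,0]},
  {"offset":[-0.009,0,0],"twist":[0,0,0]},
  {"offset":[-0.009,0,0],"twist":[0,0,0]},
])

```text
t: 51.13
ee_pos: [568.9, -179.7, 234.9]
orientation: [-2.072, -2.361, -0.006]
ft_force: [1.6, 1.3, 0.7]
width: 0.2
```

```bash
python3 go.py 574.3 -236.8 232 97.5
```

```text
t 51.13 pos [ 568.9 -179.7  234.9] yaw 97.5 q6 -0.46 tilt [0.002 0.003] w 0.2 F [1.6 1.3 0.7]
d now [-57.3  -2.1   2.7] d final [-57.3  -2.1   2.7] twist -0.0
level twist (tool deg) [ 0.1 -0.2 -0. ]
```

Emit:
send_rows([
  {"offset":[-0.009,0,0],"twist":[0,0,0]},
  {"offset":[-0.008,0,0],"twist":[0,0,0]},
  {"offset":[-0.008,0,0],"twist":[0,0,0]},
  {"offset":[-0.007,0,0],"twist":[0,0,0]},
  {"offset":[-0.006,0,0],"twist":[0,0,0]},
])

```text
t: 51.55
ee_pos: [574.6, -222.5, 234.9]
orientation: [2.073, 2.36, 0.006]
ft_force: [0.9, 2.0, 0.7]
width: 0.6
```

Emit:
send_rows([
  {"offset":[-0.004,0,0],"twist":[0,0,0]},
  {"offset":[-0.003,0,0],"twist":[0,0,0]},
  {"offset":[-0.003,0,0],"twist":[0,0,0]},
  {"offset":[-0.002,0,0],"twist":[0,0,0]},
  {"offset":[-0.002,0,0],"twist":[0,0,0]},
])

```text
t: 51.97
ee_pos: [576.6, -238.6, 234.8]
orientation: [2.074, 2.36, 0.006]
ft_force: [0.1, 1.9, 1.2]
width: 0.2
```

```bash
python3 go.py 574.3 -236.8 232 97.5
```

```text
t 51.97 pos [ 576.6 -238.6  234.8] yaw 97.4 q6 -0.54 tilt [0.003 0.003] w 0.2 F [0.1 1.9 1.2]
d now [ 2.1 -2.   2.8] d final [ 2.1 -2.   2.8] twist -0.1
level twist (tool deg) [ 0.2 -0.1  0. ]
```

Still only friction force, so I'll keep going until it reaches the stop.

Emit:
send_rows([
  {"offset":[-0.002,0,0],"twist":[0,0,0]},
  {"offset":[-0.002,0,0],"twist":[0,0,0]},
  {"offset":[-0.002,0,0],"twist":[0,0,0]},
  {"offset":[-0.002,0,0],"twist":[0,0,0]},
  {"offset":[-0.002,0,0],"twist":[0,0,0]},
])

```text
t: 52.38
ee_pos: [577.6, -241.7, 234.9]
orientation: [-2.066, -2.349, -0.017]
ft_force: [-0.6, 9.9, 3.5]
width: 0.3
```

Emit:
send_rows([
  {"offset":[-0.002,0,0],"twist":[0,0,0]},
  {"offset":[-0.002,0,0],"twist":[0,0,0]},
  {"offset":[-0.002,0,0],"twist":[0,0,0]},
  {"offset":[-0.002,0,0],"twist":[0,0,0]},
  {"offset":[-0.002,0,0],"twist":[0,0,0]},
])

```text
t: 52.8
ee_pos: [578.6, -244.0, 235.0]
orientation: [-2.056, -2.339, -0.026]
ft_force: [1.4, 9.5, 4.4]
width: 0.0
```

Stop reached (about 10 N, steady). I'll back off, rise and check that the drawer is home.

Emit:
send_rows([
  {"offset":[0.01,0,0],"twist":[0,0,0]},
  {"offset":[0.015,0,0],"twist":[0,0,0]},
  {"offset":[0.01,0,-0.01],"twist":[0,0,0]},
  {"offset":[0,0,-0.03],"twist":[0,0,0]},
  {"offset":[0,0,-0.035],"twist":[0,0,0]},
])

```text
t: 53.22
ee_pos: [571.2, -205.6, 306.4]
orientation: [-2.045, -2.331, -0.015]
ft_force: [0.5, -0.5, 0.7]
width: 0.4
```

Emit:
send_rows([
  {"offset":[0,0,-0.036],"twist":[0,0,0]},
  {"offset":[0,0,-0.036],"twist":[0,0,0]},
  {"offset":[0,0,-0.02],"twist":[0,0,0]},
  {"offset":[0,0,0],"twist":[0,0,0]},
  {"offset":[0,0,0],"twist":[0,0,0]},
], gripper=0.062)

```text
t: 53.63
ee_pos: [572.7, -203.9, 412.3]
orientation: [-2.047, -2.343, -0.018]
ft_force: [-0.5, 0.5, 0.3]
width: 30.5
```

```bash
python3 go.py 536 -402.5 400 97.5; python3 - <<'E'
from h import *
im,d=snap('scene');C=cloud('scene',d)
im0=cv2.imread('pics/scene0.png')
def bar(i):  return cv2.absdiff(im,im0)[235:300,165:215].mean()
print('diff',bar(im))
g=lambda i:cv2.cvtColor(i,cv2.COLOR_BGR2GRAY)
r=cv2.matchTemplate(g(im)[235:305,160:225],g(im0)[240:300,165:220],cv2.TM_CCOEFF_NORMED);print(cv2.minMaxLoc(r))
P=C[215:255,110:150].reshape(-1,3);P=P[(P[:,2]>135)&(P[:,2]<175)];print('knob',len(P),rect(P))
print([ (r['position'],round(r['conf'],2)) for r in nets.spot_point('scene','drawer_handle')[:1]])
cv2.imwrite('pics/s9.png',cv2.resize(im[150:330,40:240],(666,600)))
E
```

```text
t 53.63 pos [ 572.7 -203.9  412.3] yaw 97.7 q6 -0.51 tilt [-0.016  0.029] w 30.5 F [-0.5  0.5  0.3]
d now [-192.2  -62.9    7.2] d final [-192.4  -62.2    7.2] twist 0.2
level twist (tool deg) [-0.7 -1.7 -0. ]
diff 11.100102564102563
(0.32540836930274963, 0.9034098982810974, (10, 0), (4, 5))
knob 282 (array([ 537. , -403.2]), array([35.1, 34.8]), np.float64(-28.8))
[([200.3, 261.7], 0.82)]
```

View pics/s9.png

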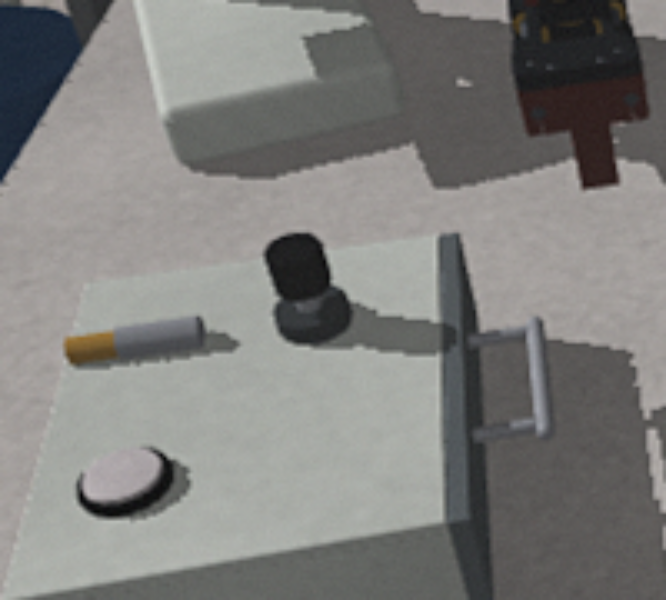

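The drawer is home: the handle sits within 1 px of its starting image position. On to the knob.

Emit:
send_rows([
  {"offset":[-0.015,-0.005,0],"twist":[-0.7,-0.9,0]},
  {"offset":[-0.032,-0.01,0],"twist":[0,-0.8,0]},
  {"offset":[-0.034,-0.011,0],"twist":[0,0,0]},
  {"offset":[-0.034,-0.011,0],"twist":[0,0,0]},
  {"offset":[-0.034,-0.011,0],"twist":[0,0,0]},
])

```text
t: 54.15
ee_pos: [543.4, -358.4, 400.5]
orientation: [-2.046, -2.368, 0.006]
ft_force: [0.9, 0.4, 0.3]
width: 61.7
```

Emit:
send_rows([
  {"offset":[-0.025,-0.008,0],"twist":[0,0,0]},
  {"offset":[-0.012,-0.004,0],"twist":[0,0,0]},
  {"offset":[-0.003,0,0.005],"twist":[0,0,0]},
  {"offset":[0,0,0],"twist":[0,0,0]},
  {"offset":[0,0,0],"twist":[0,0,0]},
])

```text
t: 54.57
ee_pos: [531.8, -409.0, 385.3]
orientation: [-2.049, -2.352, 0.011]
ft_force: [0.4, 0.7, 0.1]
width: 62.0
```

```bash
python3 go.py 536.5 -402.8 309 97.5
```

```text
t 54.57 pos [ 531.8 -409.   385.3] yaw 97.9 q6 -0.81 tilt [-0.022  0.009] w 62.0 F [0.4 0.7 0.1]
d now [ 4.6  7.1 76.3] d final [ 4.7  7.  76.3] twist 0.4
level twist (tool deg) [-1.2 -0.7  0. ]
```

Emit:
send_rows([
  {"offset":[0.003,0.004,0],"twist":[-1,-0.6,0]},
  {"offset":[0.001,0.003,0.012],"twist":[0,0,0]},
  {"offset":[0,0,0.015],"twist":[0,0,0]},
  {"offset":[0,0,0.012],"twist":[0,0,0]},
  {"offset":[0,0,0],"twist":[0,0,0]},
])

```text
t: 54.98
ee_pos: [541.0, -397.1, 343.1]
orientation: [-2.055, -2.375, -0.001]
ft_force: [-1.2, -0.1, 0.6]
width: 61.7
```

Emit:
send_rows([
  {"offset":[0,0,0],"twist":[0,0,0]},
  {"offset":[0,0,0],"twist":[0,0,0]},
  {"offset":[0,0,0],"twist":[0,0,0]},
  {"offset":[0,0,0],"twist":[0,0,0]},
  {"offset":[0,0,0],"twist":[0,0,0]},
])

```text
t: 55.4
ee_pos: [542.3, -395.1, 343.4]
orientation: [-2.052, -2.378, -0.002]
ft_force: [-0.5, 0.3, -0.1]
width: 61.7
```

```bash
python3 go.py 536.5 -402.8 310 97.5
```

```text
t 55.4 pos [ 542.3 -395.1  343.4] yaw 98.4 q6 -0.8 tilt [0.    0.001] w 61.7 F [-0.5  0.3 -0.1]
d now [-6.8 -6.9 33.4] d final [-6.9 -6.8 33.4] twist 0.9
level twist (tool deg) [ 0.  -0.1  0. ]
```

Emit:
send_rows([
  {"offset":[-0.004,-0.004,0],"twist":[0,0,0.8]},
  {"offset":[-0.002,-0.002,0.006],"twist":[0,0,0]},
  {"offset":[0,0,0.01],"twist":[0,0,0]},
  {"offset":[0,0,0.008],"twist":[0,0,0]},
  {"offset":[0,0,0.002],"twist":[0,0,0]},
])

```text
t: 55.82
ee_pos: [536.6, -403.7, 317.3]
orientation: [2.07, 2.359, 0.002]
ft_force: [-0.2, 1.0, -1.1]
width: 62.2
```

Emit:
send_rows([
  {"offset":[0,0,0],"twist":[0,0,0]},
  {"offset":[0,0,0],"twist":[0,0,0]},
  {"offset":[0,0,0],"twist":[0,0,0]},
  {"offset":[0,0,0],"twist":[0,0,0]},
  {"offset":[0,0,0],"twist":[0,0,0]},
])

```text
t: 56.23
ee_pos: [536.3, -403.5, 314.9]
orientation: [-2.072, -2.361, -0.002]
ft_force: [-0.5, -0.6, -0.1]
width: 61.8
```

```bash
python3 go.py 536.5 -402.8 309 97.5;  python3 - <<'E'
from h import *
im,d=snap('scene');cv2.imwrite('pics/s10.png',cv2.resize(im[160:280,60:220],(800,600)))
E
```

```text
t 56.23 pos [ 536.3 -403.5  314.9] yaw 97.4 q6 -0.79 tilt [0.001 0.001] w 61.8 F [-0.5 -0.6 -0.1]
d now [0.7 0.3 5.9] d final [0.7 0.3 5.9] twist -0.1
level twist (tool deg) [ 0. -0.  0.]
```

View pics/s10.png

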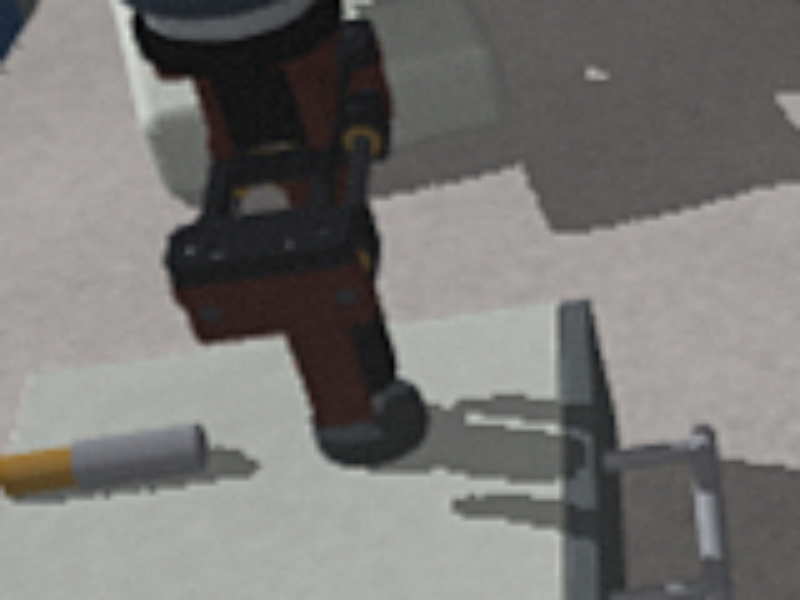

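The fingers straddle the knob. I'll lower 4 mm and grip.

Emit:
send_rows([
  {"offset":[0,0,0.003],"twist":[0,0,0]},
  {"offset":[0,0,0.001],"twist":[0,0,0]},
  {"offset":[0,0,0],"twist":[0,0,0]},
  {"offset":[0,0,0],"twist":[0,0,0]},
  {"offset":[0,0,0],"twist":[0,0,0]},
], gripper=0.025)

```text
t: 56.7
ee_pos: [535.4, -403.7, 311.3]
orientation: [-2.07, -2.361, 0.002]
ft_force: [-6.3, -1.2, 2.5]
width: 35.9
```

Emit:
send_rows([
  {"offset":[0,0,0],"twist":[0,0,0]},
  {"offset":[0,0,0],"twist":[0,0,0]},
  {"offset":[0,0,0],"twist":[0,0,0]},
  {"offset":[0,0,0],"twist":[0,0,0]},
  {"offset":[0,0,0],"twist":[0,0,0]},
], gripper=0.015)

```text
t: 57.12
ee_pos: [535.3, -403.7, 311.3]
orientation: [-2.071, -2.361, 0.002]
ft_force: [-0.9, 0.3, -0.1]
width: 35.3
```

```bash
python3 go.py 536.5 -402.8 309 97.5
```

```text
t 57.12 pos [ 535.3 -403.7  311.3] yaw 97.5 q6 -0.79 tilt [-0.002  0.   ] w 35.3 F [-0.9  0.3 -0.1]
d now [0.7 1.3 2.3] d final [0.7 1.3 2.3] twist -0.0
level twist (tool deg) [-0.1 -0.   0. ]
```

Emit:
send_rows([
  {"offset":[0,0,-0.004],"twist":[0,0,0]},
  {"offset":[0,0,-0.006],"twist":[0,0,0]},
  {"offset":[0,0,-0.006],"twist":[0,0,0]},
  {"offset":[0,0,-0.005],"twist":[0,0,0]},
  {"offset":[0,0,-0.004],"twist":[0,0,0]},
])

```text
t: 57.53
ee_pos: [535.5, -403.7, 335.7]
orientation: [-2.07, -2.36, 0.002]
ft_force: [2.3, -1.2, -6.7]
width: 35.8
```

Emit:
send_rows([
  {"offset":[0,0,-0.003],"twist":[0,0,0]},
  {"offset":[0,0,-0.002],"twist":[0,0,0]},
  {"offset":[0,0,-0.002],"twist":[0,0,0]},
  {"offset":[0,0,-0.001],"twist":[0,0,0]},
  {"offset":[0,0,-0.001],"twist":[0,0,0]},
])

```text
t: 57.95
ee_pos: [535.4, -403.7, 341.4]
orientation: [-2.07, -2.36, 0.002]
ft_force: [3.5, -3.3, -10.5]
width: 35.8
```

It is at the stop (30 mm, 10.5 N). I'll hold about 4 s with light upward tension.

Emit:
send_rows([
  {"offset":[0,0,-0.001],"twist":[0,0,0]},
  {"offset":[0,0,-0.001],"twist":[0,0,0]},
  {"offset":[0,0,-0.001],"twist":[0,0,0]},
  {"offset":[0,0,-0.001],"twist":[0,0,0]},
  {"offset":[0,0,-0.001],"twist":[0,0,0]},
])

```text
t: 58.37
ee_pos: [535.6, -403.8, 341.5]
orientation: [-2.069, -2.358, 0.002]
ft_force: [4.0, -3.9, -13.3]
width: 35.3
```

Emit:
send_rows([
  {"offset":[0,0,-0.001],"twist":[0,0,0]},
  {"offset":[0,0,-0.001],"twist":[0,0,0]},
  {"offset":[0,0,-0.001],"twist":[0,0,0]},
  {"offset":[0,0,-0.001],"twist":[0,0,0]},
  {"offset":[0,0,-0.001],"twist":[0,0,0]},
])

```text
t: 58.78
ee_pos: [535.8, -404.0, 341.5]
orientation: [-2.069, -2.357, 0.002]
ft_force: [4.1, -3.3, -12.7]
width: 35.5
```

Emit:
send_rows([
  {"offset":[0,0,-0.001],"twist":[0,0,0]},
  {"offset":[0,0,-0.001],"twist":[0,0,0]},
  {"offset":[0,0,-0.001],"twist":[0,0,0]},
  {"offset":[0,0,-0.001],"twist":[0,0,0]},
  {"offset":[0,0,-0.001],"twist":[0,0,0]},
])

```text
t: 59.2
ee_pos: [535.9, -404.1, 341.5]
orientation: [-2.069, -2.356, 0.002]
ft_force: [4.0, -4.7, -13.1]
width: 35.3
```

Emit:
send_rows([
  {"offset":[0,0,-0.001],"twist":[0,0,0]},
  {"offset":[0,0,-0.001],"twist":[0,0,0]},
  {"offset":[0,0,-0.001],"twist":[0,0,0]},
  {"offset":[0,0,-0.001],"twist":[0,0,0]},
  {"offset":[0,0,-0.001],"twist":[0,0,0]},
])

```text
t: 59.62
ee_pos: [536.1, -404.2, 341.5]
orientation: [-2.069, -2.355, 0.002]
ft_force: [3.9, -3.0, -14.0]
width: 35.5
```

Emit:
send_rows([
  {"offset":[0,0,-0.001],"twist":[0,0,0]},
  {"offset":[0,0,-0.001],"twist":[0,0,0]},
  {"offset":[0,0,-0.001],"twist":[0,0,0]},
  {"offset":[0,0,-0.001],"twist":[0,0,0]},
  {"offset":[0,0,-0.001],"twist":[0,0,0]},
])

```text
t: 60.03
ee_pos: [536.2, -404.4, 341.5]
orientation: [-2.068, -2.354, 0.002]
ft_force: [3.4, -4.2, -12.6]
width: 35.4
```

```bash
python3 go.py 535.4 -403.7 341.3 97.5;  python3 - <<'E'
from h import *
im,d=snap('scene');cv2.imwrite('pics/s11.png',cv2.resize(im[150:270,60:220],(800,600)))
E
```

```text
t 60.03 pos [ 536.2 -404.4  341.5] yaw 97.4 q6 -0.79 tilt [-0.007  0.005] w 35.4 F [  3.4  -4.2 -12.6]
d now [ 0.8 -0.7  0.2] d final [ 0.8 -0.7  0.2] twist -0.1
level twist (tool deg) [-0.4 -0.3  0. ]
```

View pics/s11.png

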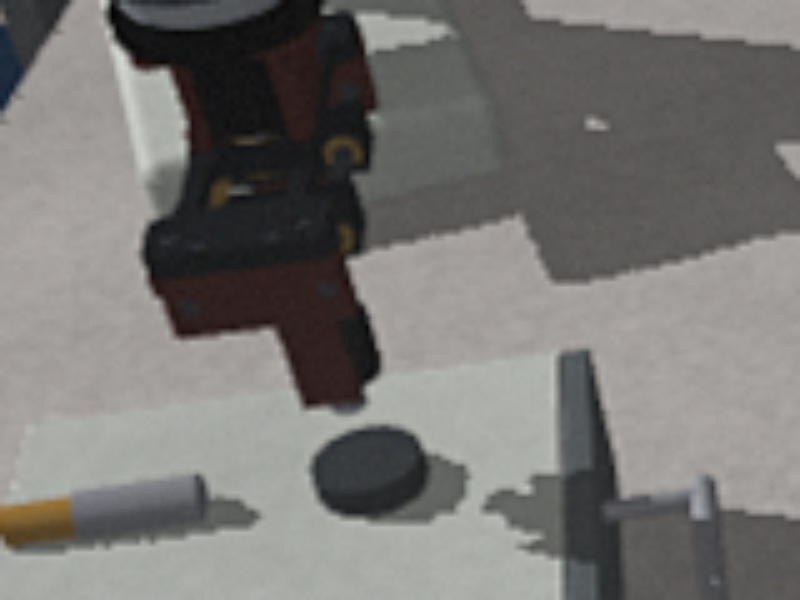

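The knob is lifted off its valve body and held at the stop. I'll keep holding, then lower and release.

Emit:
send_rows([
  {"offset":[0,0,-0.001],"twist":[0,0,0]},
  {"offset":[0,0,-0.001],"twist":[0,0,0]},
  {"offset":[0,0,-0.001],"twist":[0,0,0]},
  {"offset":[0,0,-0.001],"twist":[0,0,0]},
  {"offset":[0,0,-0.001],"twist":[0,0,0]},
])

```text
t: 60.5
ee_pos: [536.3, -404.5, 341.5]
orientation: [-2.068, -2.353, 0.001]
ft_force: [3.3, -3.9, -13.4]
width: 35.8
```

Emit:
send_rows([
  {"offset":[0,0,-0.001],"twist":[0,0,0]},
  {"offset":[0,0,-0.001],"twist":[0,0,0]},
  {"offset":[0,0,-0.001],"twist":[0,0,0]},
  {"offset":[0,0,-0.001],"twist":[0,0,0]},
  {"offset":[0,0,-0.001],"twist":[0,0,0]},
])

```text
t: 60.92
ee_pos: [536.4, -404.6, 341.5]
orientation: [-2.068, -2.352, 0.001]
ft_force: [3.7, -3.7, -13.7]
width: 35.7
```

Emit:
send_rows([
  {"offset":[0,0,-0.001],"twist":[0,0,0]},
  {"offset":[0,0,-0.001],"twist":[0,0,0]},
  {"offset":[0,0,-0.001],"twist":[0,0,0]},
  {"offset":[0,0,-0.001],"twist":[0,0,0]},
  {"offset":[0,0,-0.001],"twist":[0,0,0]},
])

```text
t: 61.33
ee_pos: [536.5, -404.7, 341.5]
orientation: [-2.067, -2.351, 0.001]
ft_force: [3.7, -2.9, -14.3]
width: 35.8
```

Emit:
send_rows([
  {"offset":[0,0,-0.001],"twist":[0,0,0]},
  {"offset":[0,0,-0.001],"twist":[0,0,0]},
  {"offset":[0,0,-0.001],"twist":[0,0,0]},
  {"offset":[0,0,-0.001],"twist":[0,0,0]},
  {"offset":[0,0,-0.001],"twist":[0,0,0]},
])

```text
t: 61.75
ee_pos: [536.6, -404.8, 341.5]
orientation: [-2.067, -2.35, 0.001]
ft_force: [3.3, -4.0, -13.9]
width: 35.5
```

Emit:
send_rows([
  {"offset":[0,0,0.004],"twist":[0,0,0]},
  {"offset":[0,0,0.005],"twist":[0,0,0]},
  {"offset":[0,0,0.005],"twist":[0,0,0]},
  {"offset":[0,0,0.004],"twist":[0,0,0]},
  {"offset":[0,0,0.003],"twist":[0,0,0]},
])

```text
t: 62.17
ee_pos: [536.4, -404.7, 319.5]
orientation: [-2.068, -2.351, 0.001]
ft_force: [0.7, -1.9, -4.6]
width: 35.5
```

```bash
python3 go.py 535.4 -403.7 313.3 97.5
```

```text
t 62.17 pos [ 536.4 -404.7  319.5] yaw 97.3 q6 -0.79 tilt [-0.008  0.007] w 35.5 F [ 0.7 -1.9 -4.6]
d now [ 1.1 -0.8  6.2] d final [ 1.1 -0.8  6.2] twist -0.2
level twist (tool deg) [-0.4 -0.4 -0. ]
```

Emit:
send_rows([
  {"offset":[0,0,0.002],"twist":[0,0,0]},
  {"offset":[0,0,0.002],"twist":[0,0,0]},
  {"offset":[0,0,0.001],"twist":[0,0,0]},
  {"offset":[0,0,0],"twist":[0,0,0]},
  {"offset":[0,0,0],"twist":[0,0,0]},
])

```text
t: 62.58
ee_pos: [536.5, -404.8, 314.1]
orientation: [-2.068, -2.351, 0.001]
ft_force: [0.1, -1.1, -4.0]
width: 35.4
```

Emit:
send_rows([
  {"offset":[0,0,0],"twist":[0,0,0]},
  {"offset":[0,0,0],"twist":[0,0,0]},
  {"offset":[0,0,0],"twist":[0,0,0]},
  {"offset":[0,0,0],"twist":[0,0,0]},
  {"offset":[0,0,0],"twist":[0,0,0]},
], gripper=0.062)

```text
t: 63.0
ee_pos: [536.7, -404.6, 316.7]
orientation: [-2.068, -2.351, 0.0]
ft_force: [0.2, 0.5, 0.8]
width: 61.4
```

Emit:
send_rows([
  {"offset":[0,0,-0.01],"twist":[0,0,0]},
  {"offset":[0,0,-0.025],"twist":[0,0,0]},
  {"offset":[0,0,-0.035],"twist":[0,0,0]},
  {"offset":[0,0,-0.035],"twist":[0,0,0]},
  {"offset":[0,0,-0.02],"twist":[0,0,0]},
])

```text
t: 63.42
ee_pos: [536.6, -404.5, 442.7]
orientation: [-2.06, -2.342, 0.001]
ft_force: [1.0, -0.8, -0.3]
width: 61.9
```

Emit:
send_rows([
  {"offset":[0.03,0,0],"twist":[0,0,0]},
  {"offset":[0.035,0,0],"twist":[0,0,0]},
  {"offset":[0.035,0,0],"twist":[0,0,0]},
  {"offset":[0.035,0,0],"twist":[0,0,0]},
  {"offset":[0.03,0,0],"twist":[0,0,0]},
])

```text
t: 63.83
ee_pos: [515.8, -241.6, 457.3]
orientation: [-2.083, -2.35, -0.002]
ft_force: [-0.2, -0.3, 0.1]
width: 61.9
```

Emit:
send_rows([
  {"offset":[0.035,0,0],"twist":[0,0,0]},
  {"offset":[0.035,0,0],"twist":[0,0,0]},
  {"offset":[0.025,0,0],"twist":[0,0,0]},
  {"offset":[0,0,0],"twist":[0,0,0]},
  {"offset":[0,0,0],"twist":[0,0,0]},
])

```text
t: 64.25
ee_pos: [501.5, -138.0, 463.0]
orientation: [2.077, 2.353, 0.007]
ft_force: [0.5, -0.9, 0.2]
width: 62.0
```

```bash
python3 go.py 535.4 -403.7 313.3 97.5;python3 - <<'E'
from h import *
im,d=snap('scene','s12.png');C=cloud('scene',d)
P=C[205:255,105:155].reshape(-1,3);P=P[(P[:,2]>135)&(P[:,2]<200)];print('knob',len(P),rect(P),np.percentile(P[:,2],95))
g=lambda i:cv2.cvtColor(i,cv2.COLOR_BGR2GRAY);im0=cv2.imread('pics/scene0.png')
for n,(a,b,c,e) in dict(handle=(240,300,165,220),knob=(215,255,112,150),block=(212,235,388,420)).items():
    r=cv2.matchTemplate(g(im)[a-6:b+6,c-6:e+6],g(im0)[a:b,c:e],cv2.TM_CCOEFF_NORMED);_,m,_,l=cv2.minMaxLoc(r);print(n,round(m,3),l[0]-6,l[1]-6)
P=C[260:325,310:375].reshape(-1,3);P=P[(P[:,2]>45)&(P[:,2]<65)];print('rib in tray',len(P),rect(P))
E
```

```text
t 64.25 pos [ 501.5 -138.   463. ] yaw 97.1 q6 -0.42 tilt [0.005 0.001] w 62.0 F [ 0.5 -0.9  0.2]
d now [-2.679e+02 -1.000e-01  1.495e+02] d final [-267.9   -1.8  149.5] twist -0.4
level twist (tool deg) [ 0.3 -0.  -0. ]
knob 281 (array([ 536.1, -403. ]), array([37.7, 33.8]), np.float64(8.2)) 160.02499934229002
handle 0.904 -1 0
knob 0.999 0 0
block 0.859 0 0
rib in tray 134 (array([654.7,  50.8]), array([61.2, 11.6]), np.float64(-7.4))
```

```bash
python3 - <<'E'
from h import *
im,d=snap('scene');C=cloud('scene',d);P=C[240:285,185:212].reshape(-1,3);P=P[(P[:,2]>60)&(P[:,2]<80)];print('handle',len(P),rect(P),P.mean(0).round(1))
for k in range(3):
    snap('scene');print(nets.spot_point('scene','drawer_handle')[:1])
snap('top');print(nets.spot_point('top','drawer_handle')[:1])
E
```

```text
handle 326 (array([ 579.8, -271.5]), array([118.3,  43. ]), np.float64(5.4)) [ 584.7 -264.4   72.8]
[{'position': [201.0, 261.4], 'conf': 0.62}]
[{'position': [204.1, 264.8], 'conf': 0.95}]
[{'position': [202.9, 259.3], 'conf': 0.61}]
[{'position': [425.3, 228.4], 'conf': 0.61}]
```

The handle is as far in as at the start (-264.4 mm against -263.0 mm). I'll hand the job in.

```bash
python3 -c "
from workcell import ctrl
print(ctrl.close_job())"
```

```text
the job is handed in; nothing more can be done
None
```

The job is done and handed in at about 64 s of the 210 s allowed.

- **Drawer and cartridge:** I pulled the drawer open to its stop by the handle. The used cartridge was lifted out by its rib and laid flat in the tray. I met the tray floor harder than intended there, with about 41 N at the wrist for a moment.
- **Specimens:** I found three T-sections on the bench and stood all three on the drawer floor. One was knocked aside inside the drawer after I had placed it. It stayed upright, so I put the third beside it.
- **Closing and purging:** I pushed the drawer in until it met the stop at about 10 N. Only then did I pull the purge knob up to its stop (30 mm, 10–14 N), hold it there for about 3.8 s, lower it, let go and move clear.

**Last checks**
- **Handle:** it measures about 1 mm further in than at the start, and its image sits 1 px off the starting picture.
- **Knob:** it matches its starting image (0.999, no shift).
- **Cartridge:** the rib is in the tray at the height of a cartridge lying flat.
- **Block:** it shows no shift, though the image match was weaker (0.86).
- **Specimens:** all three were measured standing, tops about 76 mm above the bench, just before I closed the drawer. They can't be seen now that it is shut.

I could not look at the final picture because the 16-picture limit was reached, so the last checks are numbers only. I did not re-measure the pot, jar, brush or dish at the end; the arm passed only above the brush.

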